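# Build up the vacuum gauge on the drying chamber

### The job

Build up the gauge connection on the open port of the vacuum drying chamber, piece by piece from the port upwards: the large centring ring into the port, the reducer on it with its wide flange down, the small centring ring into the top of the reducer, and last the vacuum gauge on that, upright. Each piece must sit fully home on its spigot before the next goes on; the clamps are put on later, so leave the finished stack standing free. Leave the two weighing bottles, the blank flange and the two clamps where they are.

Things in the scene. Friction and masses are not known exactly. Their poses are not given: they have to be found in the camera images.
- port (a point): Open flange (55 mm across, bore 41.2 mm, 8 mm deep) on the bolted lid of a fixed round vacuum chamber 164 mm across, lid top 72 mm high. This point: on the bore's axis at the flange's top face, 95 mm above the bench; z up, x from the lid's round sight glass (8 mm high) to the port. The chamber's middle is 32 mm behind it along -x; a valve, 58 mm high, sticks out at +x to 110 mm from the middle.
- ring_large: Large centring ring lying flat: disc 58 mm across, 6 mm thick (aluminium rim, brown seal), with a steel spigot standing out 4 mm on both faces (14 mm high in all), tapering from 39 to 35 mm across, closed by mesh. It fits the port's bore and the reducer's wide flange. Both sides alike, z its axis. Origin: its centre, 7 mm above the bench; when home, 3 mm above the port's face. 70 g.
- reducer: Steel conical reducer standing upright, 50 mm high: wide flange below, 55 mm across, 8 mm high, bore 41.2 mm; a cone up to a tube 31 mm across; small flange at the top, 40 mm across, from 42 to 50 mm, bore 26 mm; bores 8 mm deep. Origin: centre of its underside, z up. When home its underside is 6 mm above the port's face and its top 56 mm. 260 g, may vary by a quarter.
- ring_small: Small centring ring lying flat, made like the large one: disc 43 mm across, 6 mm thick (aluminium rim, brown seal), spigots standing out 4 mm on both faces (14 mm in all), tapering from 24 to 20 mm across. It fits the reducer's small flange and the gauge's. Both sides alike, z its axis. Origin: its centre, 7 mm above the bench; when home, 3 mm above the reducer's top. 35 g.
- gauge: Vacuum gauge standing upright, 96 mm high: steel flange 40 mm across, 8 mm high, bore 26 mm, 8 mm deep; neck 31 mm across; round cream housing 52 mm across from 26 to 87 mm up, blue band at its foot; black connector 18 mm across on top. Origin: centre of its underside, z up. When home its underside is 62 mm above the port's face. 260 g, may vary by a quarter.
- bottle_a: Glass weighing bottle with a frosted stopper, 43 mm across, 56 mm high; origin at the centre of its underside. To be left alone.
- bottle_b: Second glass weighing bottle, the same as the first; origin at the centre of its underside. To be left alone.
- blank: Blank flange: a plain, solid stainless steel disc without hole or seal, 40 mm across, 10 mm high with a stepped top; origin at the centre of its underside. To be left alone.
- clamp_large: Large hinged aluminium clamp lying flat: a ring 68 mm across and 16 mm high, with a hinge lug at -x and two lugs with a steel wing screw at +x (97 mm over all along x); origin at the centre of the ring, on its underside. To be left alone.
- clamp_small: Small hinged aluminium clamp, the same shape: a ring 52 mm across and 15 mm high (81 mm over all along x); origin at the centre of the ring, on its underside. To be left alone.
Mind the look-alikes: they are no part of the job. What is shaped like the part that bears port but yellow is not meant.

How it is judged:
On the way, in this order (a step that is already met when the one before it is completed fails the run):
1. the large centring ring is fully home in the open port of the chamber (z of ring_large in the frame of port between 0.001 and 0.005 m and horizontal distance between ring_large and port below 0.003 m), for 0.2 s.
2. the reducer stands fully home on the large ring, wide flange down (all of step 1 and z of reducer in the frame of port between 0.004 and 0.008 m and horizontal distance between reducer and ring_large below 0.003 m and angle between reducer's own z axis and vertical below 0.04 rad), for 0.2 s.
3. the small centring ring is fully home in the top flange of the reducer (all of step 2 and z of ring_small in the frame of port between 0.057 and 0.061 m and horizontal distance between ring_small and reducer below 0.003 m), for 0.2 s.
4. the gauge stands fully home on the small ring, upright (all of step 3 and z of gauge in the frame of port between 0.06 and 0.064 m and horizontal distance between gauge and ring_small below 0.003 m and angle between gauge's own z axis and vertical below 0.04 rad), for 0.2 s.
At the end, for the whole second after the job is handed in: From the port up: large ring, reducer, small ring, gauge, each within 2 mm of its seated height and 3 mm of the axis of the piece beneath, reducer and gauge upright to 0.04 rad, all released and at rest; bottles, blank flange and clamps less than 20 mm from where they stood (all of step 4 and linear speed of each of ring_large, reducer, ring_small, gauge below 0.01 m/s and angular speed of each of ring_large, reducer, ring_small, gauge below 0.15 rad/s and distance of each of bottle_a, bottle_b, blank, clamp_large, clamp_small from where it was at the start of the episode below 0.02 m); the robot touches nothing.
It fails at once if a bystander is pushed 20 mm or more from its place (distance of any of bottle_a, bottle_b, blank, clamp_large, clamp_small from where it was at the start of the episode above 0.02 m).
It fails at once if a weighing bottle is knocked over (angle between any of bottle_a, bottle_b's own z axis and vertical above 0.5 rad).
It also fails if it takes over 125 s, if anything falls off the work surface, if the arm or the gripper's body presses on something with over 40 N, if the wrist force passes 120 N, or if a joint passes its speed limit or range.

### The arm

A 7-joint arm with a two-finger parallel gripper is mounted at the origin on the work surface. World frame = base frame: x ahead of the robot, y to its left, z up, the work surface at z = 0. Lengths are in m, angles in rad, forces in N, time in s.
With the tool pointing down it reaches from about 0.35 to 0.9 m from the base axis. Payload 8.1 kg.
Tool frame: the origin (TCP) lies midway between the tips of the shut fingers; the grasp point (between the pads) lies 19 mm behind it; x points along the fingers, z is the direction in which the jaws open and shut, and the axes are right-handed (so a half turn about x gives the same grasp; the last joint's range is limited). The gripper opens to 92 mm and grips with 3 to 60 N. Pads are 19 mm wide; open, the fingers measure 130 mm over their backs; the gripper's body (75 mm by 190 mm) begins 47 mm behind the grasp point.
Start: joints at [-1.408, 0.434, 0.025, 1.573, -0.012, 1.134, -0.075], TCP at [0.164, 0.603, 0.204] pointing down, gripper open.
Joint ranges: [-2.62, 2.62], [-0.44, 2.09], [-1.27, 1.32], [0.08, 2.57], [-1.32, 4.46], [0.12, 2], [-2.74, 2.74]. Speed limits (rad/s): [2.22, 2.22, 3.01, 3.01, 3.14, 3.14, 3.14].

### API

Orientations are given as a rotation vector (axis times angle).
In Python, from cell import arm, optics, finder gives the robot as it stands.
- The arm moves only by the tool send_rows, never from a script. Its argument "rows" is a list that holds one entry, the list of rows, each a list of 7 numbers: the shift along the tool's x, y, z in mm, then the turn, a rotation vector about the tool's x, y, z in degrees, then the opening in per cent of the stroke, from 0 (shut) to 100 (fully open). A call has exactly 8 rows; each row is the pose to reach, as a shift and turn from the pose commanded when the call began, along the tool's axes at that moment; what a row does not reach only later rows make up. A row lasts 1/10 s, in which the tool goes at most 50 mm and 8.59 degrees, less where a joint would pass 70% of its speed; a pose out of reach is approached as far as the arm can. A call with a gripper value outside its range is refused whole. The fingers move at their own pace and stop on an object; "grip_force" is the grip in N (left out, the last holds). Time passes only in rows, so rows that repeat a pose let the fingers close, or fill a call up. It gives the time, the measured TCP pose, the force and the opening at its end, in the units of the state.
- arm.observe(): the state, without advancing time (a new reading comes with each control period).
- optics.get_image(name): name is "side" or "top"; returns (picture, depth): 420x560x3 uint8, red, green, blue; 420x560 float32, m along the optical axis (not along the pixel's ray), 0 where there is no reading.
- optics.get_calibration(name): a dict with "camera_matrix" (3x3 intrinsics, pixels), "D" ([k1, k2, p1, p2, k3] as OpenCV has them; the pictures are not rectified), "position" and "orientation" of the camera in the world. Camera axes: x right, y up, looking along -z (the intrinsics and any distortion apply to the point x, -y, -z); pixel columns grow to the right and rows downward; lengths in m; the calibration is good to about 2 mm. A picture is of the moment at which its call begins. get_calibration takes no time and is no camera call.
- arm.sign_off(): hands the job in, once; it reports no verdict.
Trained networks look in the newest picture that a camera, given by its name, has taken for a name from the list of things; names that differ only in an ending like _2 or _b are one class to them, and where a whole thing is asked for, a point or a joint stands for the part that bears it (a point fixed in the world has none). Each returns a list of dicts, best first, with "confidence" (0 to 1); they miss things now and then, are a little off and sometimes report something else, mostly with a low value. They report only what shows in the picture. A call takes as long as a camera call. They do not tell look-alikes from the thing itself.
- finder.search_frame(camera, thing): "bbox" ([left, top, width, height] in pixels, round what is visible of it).
- finder.regions_of(camera, thing): "region" (420x560 bool, what is visible of it) and "bbox" ([left, top, width, height] in pixels, round what is visible of it).
- finder.place_of(camera, thing): "xy" ([column, row] in pixels: a listed point, or the origin of a listed thing).
The state is a dict: "clock": time; "joints": joint angles; "dq": joint speeds; "joint_efforts": joint torques, N m; "position": TCP position; "ee_rot": TCP orientation; "force": force on the tool from outside, world axes, zero at the start; "ft_torque": the same for the moment, N m; "width": opening from 0.0 (shut) to 1.0 (fully open).
Only numpy, scipy, OpenCV 4.12 (cv2) and the standard library are available. Lean on these libraries where they do the work, as an engineer would, in place of code of your own. Each camera call takes 0.05 s, during which the arm holds its last target.

## Working session

There is one attempt and no reset: what is moved stays moved. The work goes in short steps, Python scripts to look and compute and a tool call to move; the robot and the scene stay as the last step left them, time stands still between calls to the robot, and variables do not carry over. Pictures are saved under pics/ and viewed, and the job is handed in when it is done.

Besides the shell and the picture viewer there is one more tool, called after "Emit:" as name(argument=value, ...), one argument or row to a line, values as JSON. send_rows: Moves the arm, as the interface text tells. Its arguments: {"type":"object","properties":{"rows":{"type":"array"},"grip_force":{"type":"number"}},"required":["rows"]}

```bash
mkdir -p pics; ls; cat > h.py <<'E'
import numpy as np, cv2
from scipy.spatial.transform import Rotation as R
from cell import arm, optics, finder
def cal(n):
    c=optics.get_calibration(n); K=np.array(c["camera_matrix"],float); D=np.array(c["D"],float)
    o=np.array(c["orientation"],float); 
    Rm=R.from_rotvec(o).as_matrix() if o.shape==(3,) else (R.from_quat(o).as_matrix() if o.shape==(4,) else o)
    return K,D,np.array(c["position"],float),Rm
def ray(n,uv):
    K,D,p,Rm=cal(n)
    q=cv2.undistortPoints(np.array(uv,float).reshape(-1,1,2),K,D).reshape(-1,2)
    d=np.c_[q[:,0],-q[:,1],-np.ones(len(q))]@Rm.T
    return p,d
def atz(n,uv,z):
    p,d=ray(n,uv); return p+d*((z-p[2])/d[:,2])[:,None]
def cloud(n,dep):
    h,w=dep.shape; u,v=np.meshgrid(np.arange(w),np.arange(h))
    p,d=ray(n,np.stack([u,v],-1).reshape(-1,2))
    return (p+d*dep.reshape(-1,1)).reshape(h,w,3)
def proj(n,P):
    K,D,p,Rm=cal(n); c=(np.asarray(P,float).reshape(-1,3)-p)@Rm; c=c*[1,-1,-1]
    return cv2.projectPoints(c,np.zeros(3),np.zeros(3),K,D)[0].reshape(-1,2)
E
python3 - <<'E'
from h import *
print(arm.observe())
for n in("side","top"):
    print(n,optics.get_calibration(n))
    im,d=optics.get_image(n); cv2.imwrite(f"pics/{n}0.png",im[:,:,::-1]); np.save(f"{n}0.npy",d); np.save(f"{n}0i.npy",im)
E
```

```text
pics
{'clock': 0.0, 'joints': array([-1.40760948,  0.43518943,  0.02500636,  1.57411196, -0.01157344,
        1.13399781, -0.07506782]), 'dq': array([ 0.00150493, -0.00025047,  0.00013047,  0.00117371,  0.00015781,
       -0.00017517, -0.00121673]), 'joint_efforts': array([-7.01130266e-04, -6.67856956e+01,  9.84813608e-01, -3.14447629e+01,
       -6.05272944e-02,  4.31114878e-02,  1.58555895e-04]), 'position': array([0.1641099 , 0.60249651, 0.2031605 ]), 'ee_rot': array([-1.01223362,  1.32446074,  1.01042707]), 'force': array([ 0.89775684, -1.23900432, -0.16449576]), 'ft_torque': array([ 0.04650077, -0.03095559, -0.00241299]), 'width': 1.0015913557555882}
side {'camera_matrix': array([[414.2704147 ,   0.        , 279.90143824],
       [  0.        , 414.2704147 , 208.00397909],
       [  0.        ,   0.        ,   1.        ]]), 'D': array([-0.11609602,  0.        ,  0.        ,  0.        ,  0.        ]), 'position': array([ 0.43764213, -0.99667534,  0.65926677]), 'orientation': array([ 1.06841594, -0.01681639, -0.00667788])}
top {'camera_matrix': array([[527.11296732,   0.        , 277.63662126],
       [  0.        , 527.11296732, 211.18324382],
       [  0.        ,   0.        ,   1.        ]]), 'D': array([-0.15742504,  0.        ,  0.        ,  0.        ,  0.        ]), 'position': array([0.34604461, 0.00498723, 1.29358036]), 'orientation': array([ 0.07081891, -0.08197071, -1.57221738])}
```

View pics/side0.png

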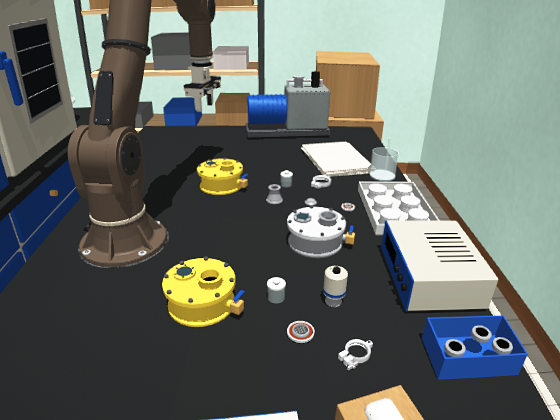

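View pics/top0.png

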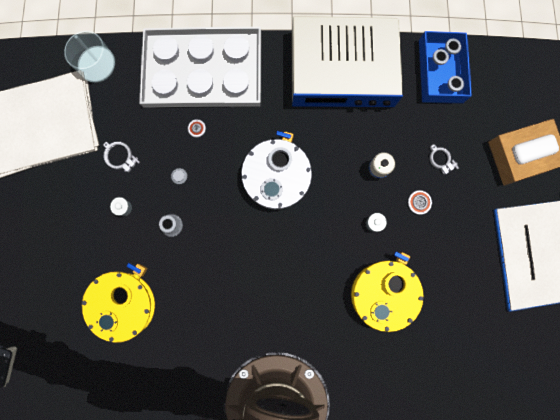

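```bash
python3 - <<'E'
from h import *
for n in("top","side"):
  for t in ["port","ring_large","reducer","ring_small","gauge"]:
    try:
        for r in finder.place_of(n,t)[:3]: print(n,t,np.round(r["xy"],1),round(r["confidence"],2))
    except Exception as e: print(n,t,e)
    try:
      if t!="port":
        for r in finder.regions_of(n,t)[:3]:
            print("   bbox",np.round(r["bbox"],1),round(r["confidence"],2),r["region"].sum())
    except Exception as e: print(n,t,e)
print(arm.observe()["clock"])
E
```

```text
top port [119.3 294.9] 0.89
top port [278.1 156. ] 0.87
top port [395.9 286.4] 0.81
top ring_large [421.1 201.7] 0.64
   bbox [410.4 191.4  23.3  26.2] 0.78 443
top reducer [172.4 223.4] 0.74
top reducer [378.4 169.2] 0.2
   bbox [160.3 213.8  24.   23.9] 0.81 434
top ring_small [195.9 124.9] 0.81
   bbox [189.1 120.2  14.1  16.9] 0.67 217
top gauge [375.5 172.5] 0.74
   bbox [367.1 155.5  28.2  20.4] 0.97 525
side port [225.5 162.6] 0.98
side port [207.6 275.6] 0.69
side port [326.9 217. ] 0.66
side ring_large [299.6 328.2] 0.83
   bbox [285.7 318.3  27.3  28.2] 0.7 478
side reducer [272.3 201. ] 0.73
   bbox [267.9 181.8  15.8  20.1] 0.78 200
   bbox [338.1 336.6  34.9  33.9] 0.69 412
side ring_small [347.  205.8] 0.54
   bbox [311.8 176.2  17.9  13.4] 0.54 196
   bbox [340.5 201.9  17.2  10.2] 0.48 67
side gauge [333.7 300.1] 0.84
side gauge [272.7 198.9] 0.37
   bbox [325.2 268.   23.9  46.2] 0.79 788
1.0
```

```bash
python3 - <<'E'
from h import *
for n,px in (("top",dict(port=(278,157),ring_large=(421,202),reducer=(171,225),ring_small=(196,128),gauge=(383,166))),("side",dict(port=(327,216),ring_large=(300,331),reducer=(275,195),ring_small=(347,207),gauge=(336,285)))):
    im=np.load(n+"0i.npy");d=np.load(n+"0.npy");C=cloud(n,d)
    print(n,"table z",np.round([C[v,u,2] for u,v in((300,340),(330,200),(250,180),(450,330),(230,250))],4))
    for k,(u,v) in px.items():
        P=C[v-45:v+45,u-45:u+45].reshape(-1,3); c=C[v,u]; P=P[(np.linalg.norm(P[:,:2]-c[:2],axis=1)<.06)&(P[:,2]>.004)]
        print(k,np.round(c,4),len(P), "min",P.min(0).round(4),"max",P.max(0).round(4),"mid",((P.min(0)+P.max(0))/2).round(4))
    z={}
    u0=[(196,128,8),(421,202,8),(171,225,8),(383,166,8),(278,157,8)] if n=="top" else [(347,207,8),(300,331,8),(275,195,8),(336,285,8),(327,216,8)]
    tiles=[cv2.resize(im[b-25:b+25,a-25:a+25,::-1],(260,260),interpolation=cv2.INTER_CUBIC) for a,b,_ in u0]
    tiles.append(tiles[0]*0)
    cv2.imwrite(f"pics/{n}z.png",np.vstack([np.hstack(tiles[:3]),np.hstack(tiles[3:])]))
E
```

```text
top table z [-0.0015 -0.0019  0.0751 -0.0035 -0.0028]
port [ 0.5935 -0.0051  0.0718] 1777 min [ 0.5345 -0.0643  0.0255] max [0.6528 0.054  0.1024] mid [ 0.5937 -0.0052  0.064 ]
ring_large [ 0.4937 -0.3618  0.0063] 532 min [ 0.4339 -0.4182  0.004 ] max [ 0.552  -0.3027  0.0209] mid [ 0.493  -0.3605  0.0125]
reducer [0.4358 0.252  0.0377] 475 min [0.3791 0.1961 0.004 ] max [0.4927 0.3035 0.0569] mid [0.4359 0.2498 0.0305]
ring_small [0.6818 0.1998 0.0063] 390 min [0.6254 0.1422 0.004 ] max [0.7413 0.2535 0.0415] mid [0.6834 0.1978 0.0227]
gauge [ 0.569  -0.2503  0.089 ] 591 min [ 0.5141 -0.3077  0.004 ] max [ 0.6202 -0.1919  0.1043] mid [ 0.5671 -0.2498  0.0542]
side table z [0.0125 0.0009 0.0012 0.0255 0.0024]
port [0.5904 0.0131 0.0792] 697 min [ 0.5312 -0.0466  0.0059] max [0.6435 0.0695 0.0988] mid [0.5874 0.0114 0.0524]
ring_large [ 0.4961 -0.3573  0.0087] 485 min [ 0.4682 -0.4087  0.004 ] max [ 0.5246 -0.3289  0.017 ] mid [ 0.4964 -0.3688  0.0105]
reducer [0.4448 0.2474 0.0258] 205 min [0.4143 0.227  0.0044] max [0.4654 0.2797 0.0516] mid [0.4399 0.2534 0.028 ]
ring_small [0.681  0.1903 0.0117] 90 min [0.641  0.1344 0.004 ] max [0.7342 0.2191 0.0162] mid [0.6876 0.1767 0.0101]
gauge [ 0.5785 -0.2782  0.0696] 796 min [ 0.5535 -0.3202  0.004 ] max [ 0.6059 -0.2318  0.0983] mid [ 0.5797 -0.276   0.0512]
```

View pics/topz.png

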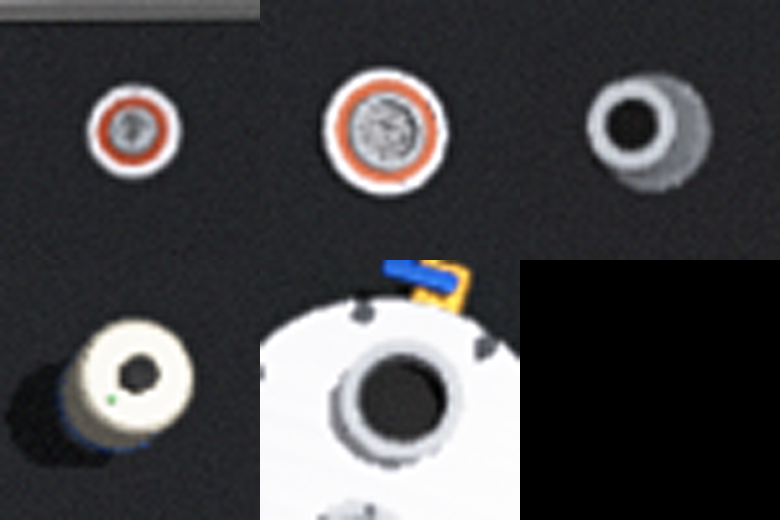

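View pics/sidez.png

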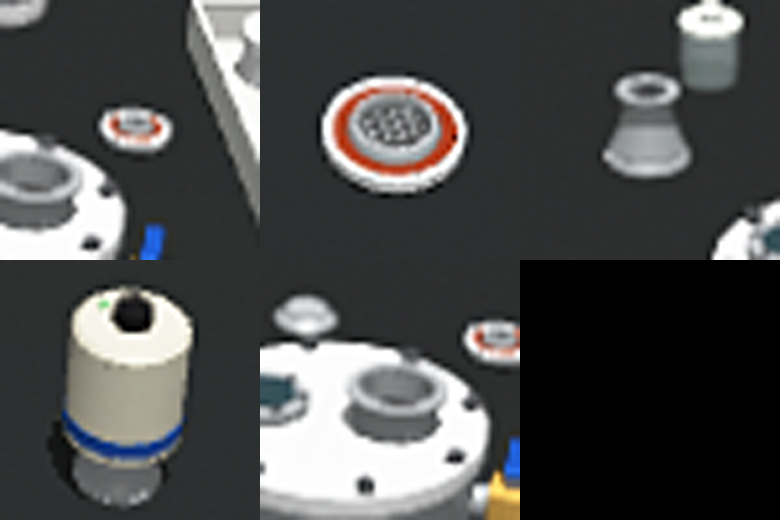

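```bash
cat >> h.py <<'E'
from scipy.optimize import minimize
def fitcirc(n,im,x0,r,z,sign,ang=None,rng=0.008):
    """max of radial gradient along projected circle; sign +1 = brighter inside"""
    g=cv2.GaussianBlur(im.astype(np.float32).mean(2) if im.ndim==3 else im.astype(np.float32),(0,0),0.8)
    a=np.linspace(0,2*np.pi,120,endpoint=False) if ang is None else np.deg2rad(ang)
    def val(xy,rr):
        P=np.c_[xy[0]+rr*np.cos(a),xy[1]+rr*np.sin(a),np.full(len(a),z)]
        q=proj(n,P).astype(np.float32)
        return cv2.remap(g,q[:,0].reshape(1,-1),q[:,1].reshape(1,-1),cv2.INTER_LINEAR)[0]
    def cost(xy): return -sign*np.clip(sign*0+ (val(xy,r-.0015)-val(xy,r+.0015)),-80,80).mean()
    best=None
    gr=np.arange(-rng,rng+1e-9,.001)
    best=min(((cost((x0[0]+i,x0[1]+j)),x0[0]+i,x0[1]+j) for i in gr for j in gr))
    s=minimize(cost,best[1:],method="Nelder-Mead",options=dict(initial_simplex=np.array([[best[1],best[2]],[best[1]+.0007,best[2]],[best[1],best[2]+.0007]]),xatol=1e-5))
    return s.x.round(4),round(-s.fun,1)
E
python3 - <<'E'
from h import *
im=np.load("top0i.npy"); si=np.load("side0i.npy")
for nm,x0,r,z,s in [("ring_large rim",(.493,-.3605),.029,.010,1),("ring_small rim",(.683,.198),.0215,.010,1),
  ("red top rim",(.436,.25),.020,.050,1),("red bore",(.436,.25),.013,.050,-1),("red base",(.436,.25),.0275,.008,1),
  ("gauge house top",(.575,-.25),.026,.087,1),("gauge conn",(.575,-.25),.009,.096,-1),
  ("port bore",(.593,-.005),.0206,.095,-1),("port rim",(.593,-.005),.0275,.095,-1)]:
    out=[nm]
    for n,I in(("top",im),("side",si)):
        if n=="side": 
            c=fitcirc(n,I,prev,r,z,s,rng=.012)
        else: c=fitcirc(n,I,x0,r,z,s,rng=.014); prev=c[0]
        out+= [n,c]
    print(*out)
E
```

```text
Traceback (most recent call last):
  File "h.py", line 35, in fitcirc
    best=min(((cost((x0[0]+i,x0[1]+j)),x0[0]+i,x0[1]+j) for i in gr for j in gr))
  File "h.py", line 35, in <genexpr>
    best=min(((cost((x0[0]+i,x0[1]+j)),x0[0]+i,x0[1]+j) for i in gr for j in gr))
               ~~~~^^^^^^^^^^^^^^^^^^^
  File "h.py", line 32, in cost
    def cost(xy): return -sign*np.clip(sign*0+ (val(xy,r-.0015)-val(xy,r+.0015)),-80,80).mean()
                                                ~~~^^^^^^^^^^^^
  File "h.py", line 30, in val
    q=proj(n,P).astype(np.float32)
      ~~~~^^^^^
  File "h.py", line 21, in proj
    K,D,p,Rm=cal(n); c=(np.asarray(P,float).reshape(-1,3)-p)@Rm; c=c*[1,-1,-1]
             ~~~^^^
  File "h.py", line 5, in cal
    c=optics.get_calibration(n); K=np.array(c["camera_matrix"],float); D=np.array(c["D"],float)
ValueError: time passes only in moves, steps and waits
```

```bash
sed -i 's/^def cal(n):/import functools\n@functools.lru_cache(None)\ndef cal(n):/' h.py
cat > meas.py <<'E'
from h import *
im=np.load("top0i.npy"); si=np.load("side0i.npy")
for nm,x0,r,z,s in [("ring_large rim",(.493,-.3605),.029,.010,1),("ring_small rim",(.683,.198),.0215,.010,1),
  ("red top rim",(.436,.25),.020,.050,1),("red bore",(.436,.25),.013,.050,-1),("red base",(.436,.25),.0275,.008,1),
  ("gauge house top",(.575,-.25),.026,.087,1),("gauge conn",(.575,-.25),.009,.096,-1),
  ("port bore",(.593,-.005),.0206,.095,-1),("port rim",(.593,-.005),.0275,.095,-1)]:
    out=[nm]
    for n,I in(("top",im),("side",si)):
        if n=="side": 
            c=fitcirc(n,I,prev,r,z,s,rng=.012)
        else: c=fitcirc(n,I,x0,r,z,s,rng=.014); prev=c[0]
        out+= [n,c]
    print(*out)
o=arm.observe(); M=R.from_rotvec(o["ee_rot"]).as_matrix(); print(o["clock"],M.round(3))
E
python3 meas.py
```

```text
ring_large rim top (array([ 0.4936, -0.3577]), np.float64(76.3)) side (array([ 0.4969, -0.357 ]), np.float64(57.8))
ring_small rim top (array([0.6816, 0.1988]), np.float64(69.5)) side (array([0.6846, 0.1968]), np.float64(30.5))
red top rim top (array([0.4388, 0.2596]), np.float64(57.8)) side (array([0.4418, 0.2596]), np.float64(26.5))
red bore top (array([0.4385, 0.2591]), np.float64(75.3)) side (array([0.4415, 0.2603]), np.float64(14.0))
red base top (array([0.4387, 0.2593]), np.float64(43.5)) side (array([0.4417, 0.2486]), np.float64(24.5))
gauge house top top (array([ 0.5773, -0.2536]), np.float64(75.3)) side (array([ 0.5798, -0.2546]), np.float64(58.5))
gauge conn top (array([ 0.576, -0.252]), np.float64(80.0)) side (array([ 0.5787, -0.2606]), np.float64(65.5))
port bore top (array([ 0.5861, -0.0099]), np.float64(77.6)) side (array([ 0.5893, -0.0066]), np.float64(26.9))
port rim top (array([ 0.5812, -0.0037]), np.float64(46.1)) side (array([ 0.5871, -0.0198]), np.float64(18.6))
1.0 [[ 0.    -0.965  0.263]
 [ 0.     0.263  0.965]
 [-1.     0.     0.   ]]
```

```bash
cat > g.py <<'E'
# usage: g.py x y z jawdeg  -> numbers for tool rows
import sys
from h import *
o=arm.observe(); M=R.from_rotvec(o["ee_rot"])
t=np.array(list(map(float,sys.argv[1:4]))); a=float(sys.argv[4])
T=R.from_matrix(np.c_[[0,0,-1],[-np.sin(np.deg2rad(a)),np.cos(np.deg2rad(a)),0],[np.cos(np.deg2rad(a)),np.sin(np.deg2rad(a)),0]])
print("at",o["position"].round(4),"jaw",np.rad2deg(np.arctan2(*M.as_matrix()[1::-1,2])).round(1),"w",round(o["width"],3),"F",o["force"].round(1),"t",o["clock"],"j",o["joints"].round(2))
print("shift",(M.inv().apply(t-o["position"])*1000).round(1),"turn",np.rad2deg((M.inv()*T).as_rotvec()).round(1))
E
python3 g.py .5 .2 .2 0; python3 -c "
from h import *
d=np.load('top0.npy');C=cloud('top',d)
for u,v in [(150,100),(200,104),(200,65),(350,60),(110,150),(120,206),(178,175),(377,222),(440,158),(118,153)]: print(u,v,C[v,u].round(3))"
```

```text
at [0.1642 0.6031 0.204 ] jaw 74.8 w 1.001 F [ 0.2 -0.6 -0.5] t 1.0 j [-1.41  0.43  0.02  1.57 -0.01  1.13 -0.08]
shift [   3.9 -429.9 -300.7] turn [74.8  0.  -0. ]
150 100 [0.758 0.32  0.003]
200 104 [0.74  0.189 0.021]
200 65 [0.849 0.194 0.004]
350 60 [ 0.825 -0.178  0.098]
110 150 [0.629 0.42  0.001]
120 206 [0.48  0.373 0.054]
178 175 [0.562 0.242 0.01 ]
377 222 [ 0.441 -0.24   0.052]
440 158 [ 0.607 -0.417  0.001]
118 153 [0.621 0.399 0.002]
```

Emit:
send_rows(
  rows=[
    [[0,-430,-300,75,0,0,80],[0,-430,-300,75,0,0,80],[0,-430,-300,75,0,0,80],[0,-430,-300,75,0,0,80],[0,-430,-300,75,0,0,80],[0,-430,-300,75,0,0,80],[0,-430,-300,75,0,0,80],[0,-430,-300,75,0,0,80]],
  ],
)

```text
clock: 1.8
position: [0.4216, 0.2945, 0.2043]
ee_rot: [-0.077, 1.569, 0.078]
force: [1.2, -0.1, -0.2]
width: 0.805
```

```bash
python3 g.py .495 -.3577 .15 0
```

```text
at [0.4216 0.2945 0.2043] jaw 5.7 w 0.805 F [ 1.2 -0.1 -0.2] t 1.8 j [-1.03  0.26  0.4   1.86 -0.12  1.04 -0.49]
shift [  53.8 -656.3    8.6] turn [ 5.7  0.  -0.1]
```

Emit:
send_rows(
  rows=[
    [[0,-400,30,5.7,0,0,80],[0,-400,30,5.7,0,0,80],[0,-400,30,5.7,0,0,80],[0,-400,30,5.7,0,0,80],[0,-400,30,5.7,0,0,80],[0,-400,30,5.7,0,0,80],[0,-400,30,5.7,0,0,80],[0,-400,30,5.7,0,0,80]],
  ],
)

```text
clock: 2.6
position: [0.4923, -0.0994, 0.2043]
ee_rot: [-0.004, 1.57, 0.005]
force: [1.1, 1.2, 0.3]
width: 0.801
```

```bash
python3 g.py .495 -.3577 .10 0
```

```text
at [ 0.4923 -0.0994  0.2043] jaw 0.3 w 0.801 F [1.1 1.2 0.3] t 2.6 j [-0.42  0.25  0.64  1.9  -0.18  1.04  0.3 ]
shift [ 104.2 -258.4    1. ] turn [ 0.3  0.1 -0. ]
```

Emit:
send_rows(
  rows=[
    [[0,-258,2,0,0,0,80],[0,-258,2,0,0,0,80],[0,-258,2,0,0,0,80],[0,-258,2,0,0,0,80],[0,-258,2,0,0,0,80],[40,-258,2,0,0,0,80],[80,-258,2,0,0,0,80],[120,-258,2,0,0,0,80]],
  ],
)

```text
clock: 3.4
position: [0.4955, -0.3563, 0.0827]
ee_rot: [-0.004, 1.57, 0.003]
force: [1.0, 1.2, -1.1]
width: 0.802
```

```bash
python3 g.py .495 -.3577 .003 0;  python3 - <<'E'
from h import *
for n in("side",):
    im,d=optics.get_image(n); cv2.imwrite(f"pics/{n}1.png",im[:,:,::-1])
E
```

```text
at [ 0.4955 -0.3563  0.0827] jaw 0.2 w 0.802 F [ 1.   1.2 -1.1] t 3.4 j [ 0.13  0.59  0.6   1.78 -0.41  0.9   0.92]
shift [79.7 -1.3 -0.5] turn [0.2 0.  0. ]
```

View pics/side1.png

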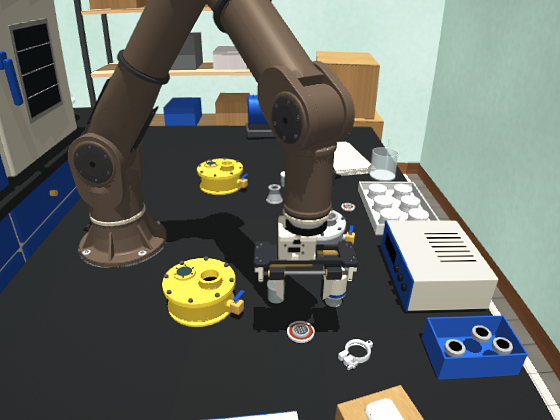

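Emit:
send_rows(
  rows=[
    [[30,-1,0,0,0,0,80],[55,-1,0,0,0,0,80],[70,-1,0,0,0,0,80],[78,-1,0,0,0,0,80],[79,-1,0,0,0,0,80],[79,-1,0,0,0,0,55],[79,-1,0,0,0,0,55],[79,-1,0,0,0,0,55]],
  ],
  grip_force=10,
)

```text
clock: 4.25
position: [0.4961, -0.3568, 0.0059]
ee_rot: [-0.005, 1.569, 0.004]
force: [0.0, -0.2, 0.6]
width: 0.592
```

```bash
python3 g.py .495 -.3577 .003 0
```

```text
at [ 0.4961 -0.3568  0.0059] jaw 0.3 w 0.592 F [ 0.  -0.2  0.6] t 4.25 j [ 0.18  0.69  0.54  1.83 -0.49  0.76  0.99]
shift [ 2.9 -0.9 -1.1] turn [0.3 0.1 0. ]
```

```bash
python3 - <<'E'
from h import *
im,d=optics.get_image("side"); t=im[230:370,210:400,::-1]; cv2.imwrite("pics/s2.png",cv2.resize(t,None,fx=4,fy=4,interpolation=cv2.INTER_CUBIC)); print(arm.observe()["width"],arm.observe()["clock"])
E
```

```text
0.5646546019712795 4.3
```

View pics/s2.png

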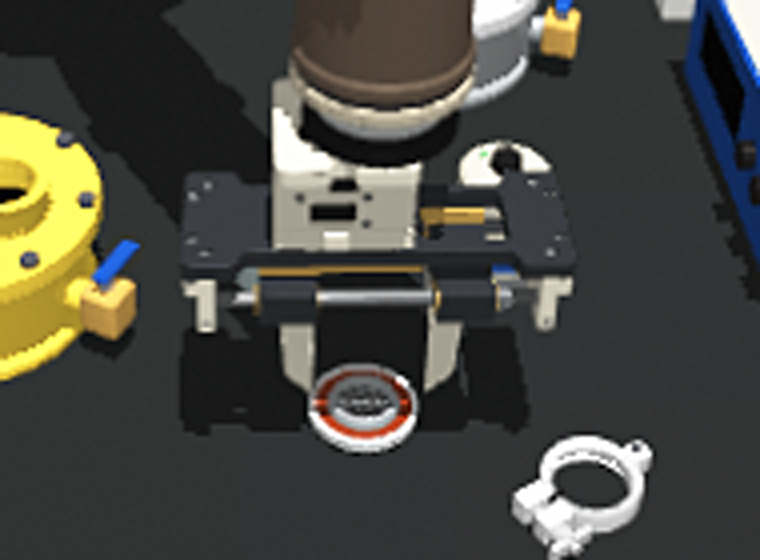

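```bash
python3 - <<'E'
from h import *
im,d=optics.get_image("side"); C=cloud("side",d)
for v in range(300,340,2): print(v,[tuple((C[v,u]*1000).round(0)) for u in (283,286,289,300,315,319)])
print(arm.observe()["width"],proj("side",[[.496-.03,-.357,.006],[.496+.03,-.357,.006]]))
E
```

```text
300 [(np.float64(458.0), np.float64(-382.0), np.float64(118.0)), (np.float64(464.0), np.float64(-381.0), np.float64(117.0)), (np.float64(476.0), np.float64(-250.0), np.float64(1.0)), (np.float64(502.0), np.float64(-250.0), np.float64(1.0)), (np.float64(538.0), np.float64(-248.0), np.float64(-1.0)), (np.float64(528.0), np.float64(-383.0), np.float64(118.0))]
302 [(np.float64(458.0), np.float64(-388.0), np.float64(118.0)), (np.float64(463.0), np.float64(-387.0), np.float64(118.0)), (np.float64(469.0), np.float64(-384.0), np.float64(115.0)), (np.float64(502.0), np.float64(-254.0), np.float64(-1.0)), (np.float64(537.0), np.float64(-257.0), np.float64(1.0)), (np.float64(527.0), np.float64(-389.0), np.float64(118.0))]
304 [(np.float64(458.0), np.float64(-391.0), np.float64(115.0)), (np.float64(463.0), np.float64(-390.0), np.float64(115.0)), (np.float64(469.0), np.float64(-387.0), np.float64(112.0)), (np.float64(491.0), np.float64(-385.0), np.float64(110.0)), (np.float64(520.0), np.float64(-384.0), np.float64(109.0)), (np.float64(527.0), np.float64(-391.0), np.float64(116.0))]
306 [(np.floa
[... 5450 characters left out ...]
oat64(-363.0), np.float64(-0.0)), (np.float64(472.0), np.float64(-373.0), np.float64(10.0)), (np.float64(495.0), np.float64(-376.0), np.float64(14.0)), (np.float64(528.0), np.float64(-364.0), np.float64(1.0)), (np.float64(537.0), np.float64(-363.0), np.float64(-1.0))]
338 [(np.float64(460.0), np.float64(-369.0), np.float64(0.0)), (np.float64(466.0), np.float64(-369.0), np.float64(-0.0)), (np.float64(472.0), np.float64(-370.0), np.float64(1.0)), (np.float64(495.0), np.float64(-378.0), np.float64(9.0)), (np.float64(528.0), np.float64(-370.0), np.float64(0.0)), (np.float64(536.0), np.float64(-370.0), np.float64(0.0))]
0.5532284445568539 [[285.8633446  331.87919476]
 [313.88122529 331.7145737 ]]
```

Emit:
send_rows(
  rows=[
    [[-20,0,0,0,0,0,63],[-60,0,0,0,0,0,63],[-80,0,0,0,0,0,63],[-100,0,0,0,0,0,63],[-100,0,0,0,0,0,63],[-100,0,0,0,0,0,63],[-100,0,0,0,0,0,63],[-100,0,0,0,0,0,63]],
  ],
)

```text
clock: 5.15
position: [0.495, -0.3561, 0.1039]
ee_rot: [-0.004, 1.572, 0.005]
force: [0.5, 0.1, 0.0]
width: 0.632
```

```bash
cat > look.py <<'E'
import sys
from h import *
n,u0,v0,u1,v1,f,out=sys.argv[1],*map(int,sys.argv[2:7]),sys.argv[7]
im,d=optics.get_image(n); np.save("last_i.npy",im); np.save("last_d.npy",d)
cv2.imwrite("pics/"+out,cv2.resize(im[v0:v1,u0:u1,::-1],None,fx=f,fy=f,interpolation=cv2.INTER_CUBIC))
o=arm.observe(); print(o["position"].round(4),o["width"].__round__(3),o["force"].round(1),o["clock"])
E
python3 look.py side 240 230 370 345 6 s3.png
python3 -c "
from h import *
C=cloud('side',np.load('last_d.npy'))
p=arm.observe()['position']
m=(abs(C[...,0]-p[0])<.07)&(abs(C[...,1]-p[1])<.02)&(C[...,2]>.03)&(C[...,2]<.25)
Q=C[m]
for z in np.arange(.06,.22,.006):
    q=Q[(Q[:,2]>z)&(Q[:,2]<z+.006)]
    if len(q): print(round((z-p[2])*1000),len(q),'L',((q[q[:,0]<p[0],0]-p[0])*1000).round(0)[[0,-1]] if (q[:,0]<p[0]).any() else '','x',((np.array([q[:,0].min(),q[:,0].max()])-p[0])*1000).round(0),'gap',np.sort((q[:,0]-p[0])*1000)[np.r_[np.searchsorted(np.sort(q[:,0]-p[0]),0)-1:np.searchsorted(np.sort(q[:,0]-p[0]),0)+1].clip(0,len(q)-1)].round(0))
print(proj('side',p))
"
```

```text
[ 0.4951 -0.3562  0.104 ] 0.635 [ 0.3  0.1 -0.4] 5.2
22 13 L [-29. -31.] x [-33.  37.] gap [-29.  30.]
28 33 L [-41. -31.] x [-41.  43.] gap [-29.  31.]
34 46 L [-43. -30.] x [-43.  47.] gap [-28.  30.]
40 47 L [-43. -32.] x [-43.  46.] gap [-28.  30.]
46 46 L [-30. -38.] x [-45.  48.] gap [-28.  30.]
52 48 L [-45. -40.] x [-45.  48.] gap [-28.  31.]
58 51 L [-45. -30.] x [-45.  49.] gap [-28.  30.]
64 62 L [-28. -32.] x [-45.  49.] gap [-28.  30.]
70 40 L [-45. -30.] x [-45.  50.] gap [-30.  31.]
76 5 L  x [33. 34.] gap [33. 33.]
82 1 L  x [33. 33.] gap [33. 33.]
88 3 L  x [33. 33.] gap [33. 33.]
94 4 L  x [33. 33.] gap [33. 33.]
100 5 L  x [33. 33.] gap [33. 33.]
106 15 L [-51. -31.] x [-51.  61.] gap [-31.  33.]
112 122 L [ -8. -33.] x [-53.  60.] gap [-8.  9.]
[[301.1612822  296.58272233]]
```

View pics/s3.png

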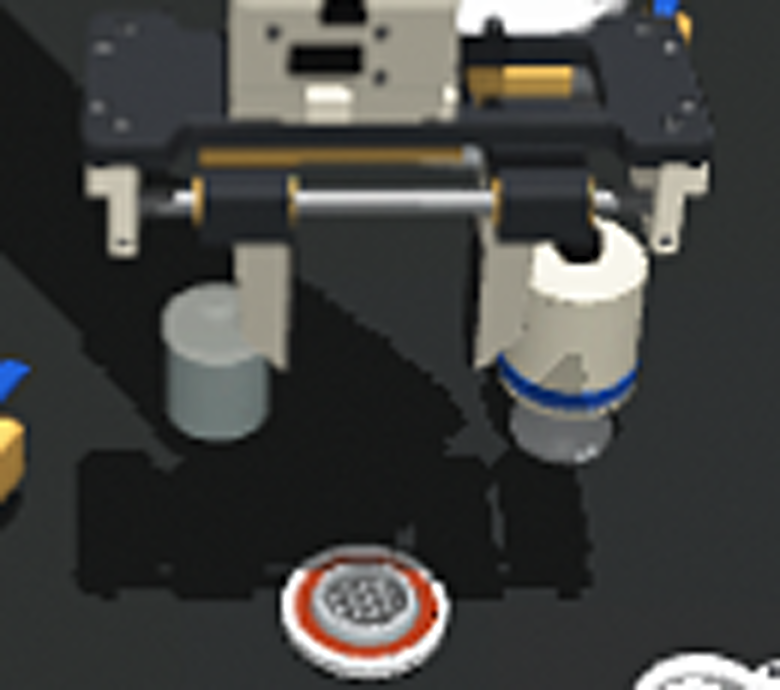

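Emit:
send_rows(
  rows=[
    [[0,0,0,0,0,0,0],[0,0,0,0,0,0,0],[0,0,0,0,0,0,0],[0,0,0,0,0,0,0],[0,0,0,0,0,0,0],[0,0,0,0,0,0,0],[0,0,0,0,0,0,0],[0,0,0,0,0,0,0]],
  ],
)

```text
clock: 6.0
position: [0.4955, -0.3565, 0.1049]
ee_rot: [-0.004, 1.571, 0.004]
force: [-0.1, 0.0, -0.2]
width: 0.015
```

```bash

python3 look.py side 240 230 370 345 6 s4.png
python3 -c "
from h import *
C=cloud('side',np.load('last_d.npy'))
p=arm.observe()['position']
m=(abs(C[...,0]-p[0])<.05)&(abs(C[...,1]-p[1])<.02)&(C[...,2]>.03)&(C[...,2]<.25)
Q=C[m]
for z in np.arange(-.02,.09,.004):
    q=Q[(Q[:,2]>z+p[2])&(Q[:,2]<z+p[2]+.004)]
    if len(q): print(round(z*1000),len(q),(q[:,0].min()-p[0]).round(3),(q[:,0].max()-p[0]).round(3),np.median(q[:,1]).round(4))
"
```

```text
[ 0.4955 -0.3565  0.1049] 0.004 [-1.2 -1.3 -0. ] 6.05
20 4 -0.004 0.004 -0.3652
24 11 -0.006 0.007 -0.3663
28 19 -0.01 0.013 -0.3656
32 23 -0.012 0.017 -0.3665
36 25 -0.015 0.019 -0.3661
40 31 -0.015 0.018 -0.3666
44 29 -0.017 0.018 -0.3664
48 30 -0.017 0.018 -0.3659
52 38 -0.017 0.02 -0.3667
56 27 -0.017 0.018 -0.3659
60 36 -0.017 0.019 -0.3666
64 33 -0.017 0.019 -0.3665
68 45 -0.017 0.021 -0.3659
72 23 -0.018 0.021 -0.3667
76 2 0.005 0.005 -0.3664
80 2 0.004 0.005 -0.3575
84 4 0.004 0.005 -0.3573
88 1 0.004 0.004 -0.3445
```

View pics/s4.png

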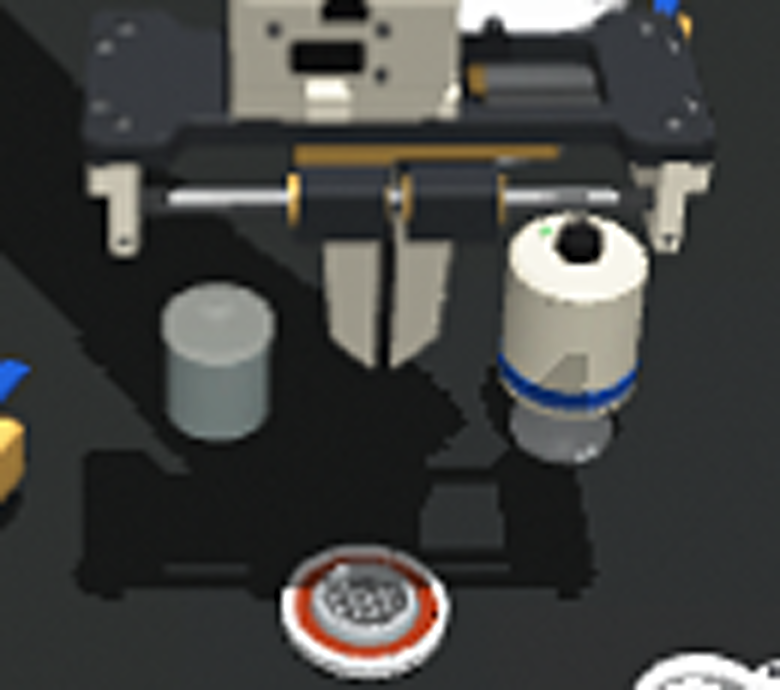

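Emit:
send_rows(
  rows=[
    [[0,-1,0,0,0,0,78],[0,-1,0,0,0,0,78],[0,-1,0,0,0,0,78],[30,-1,0,0,0,0,78],[65,-1,0,0,0,0,78],[95,-1,0,0,0,0,78],[108,-1,0,0,0,0,78],[116,-1,0,0,0,0,78]],
  ],
)

```text
clock: 6.85
position: [0.4951, -0.3574, -0.012]
ee_rot: [-0.004, 1.572, 0.005]
force: [-0.2, -0.3, -0.1]
width: 0.648
```

```bash

python3 look.py side 240 260 370 370 6 s5.png
```

```text
[ 0.4951 -0.3574 -0.0123] 0.699 [ 0.6  0.1 -1.2] 6.9
```

View pics/s5.png

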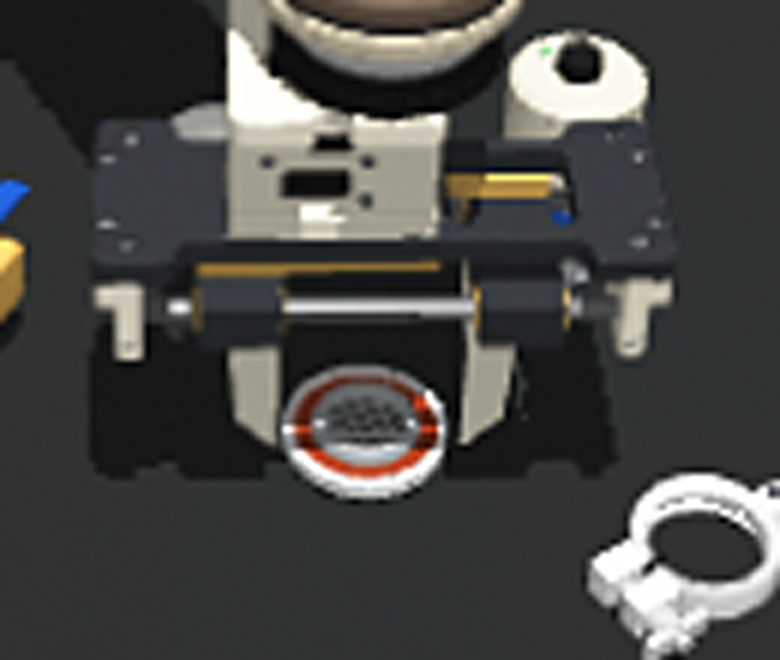

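Emit:
send_rows(
  rows=[
    [[2,0,0,0,0,0,78],[4,0,0,0,0,0,78],[5,0,0,0,0,0,78],[5,0,0,0,0,0,55],[5,0,0,0,0,0,55],[5,0,0,0,0,0,55],[5,0,0,0,0,0,55],[5,0,0,0,0,0,55]],
  ],
  grip_force=15,
)

```text
clock: 7.7
position: [0.4957, -0.3576, -0.0158]
ee_rot: [-0.004, 1.57, 0.004]
force: [-0.5, 0.7, 4.2]
width: 0.617
```

```bash

python3 look.py side 240 260 370 370 6 s6.png
```

```text
[ 0.4957 -0.3576 -0.0158] 0.62 [-1.3  0.3  3.7] 7.75
```

View pics/s6.png

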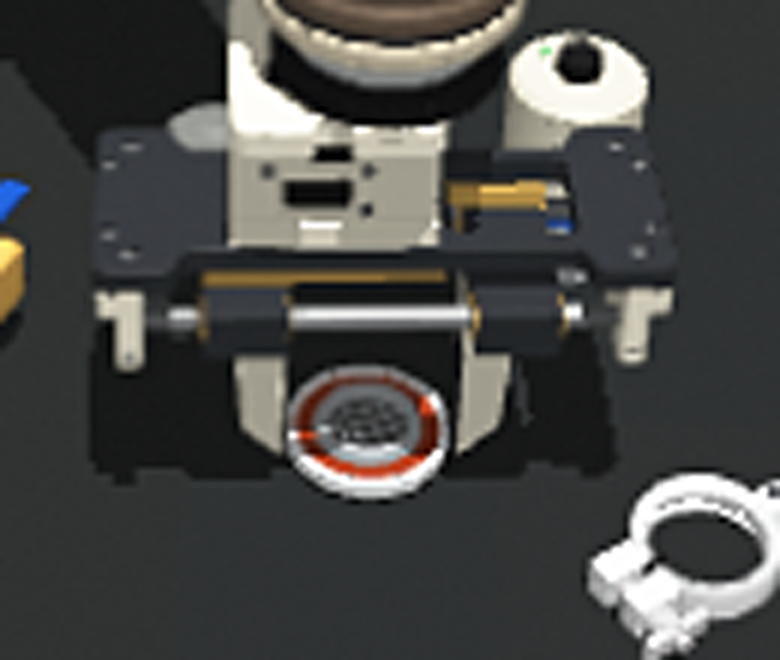

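```bash

python3 -c "
from h import *
im=np.load('last_i.npy')
a=np.arange(200,340,3)
im0=np.load('side0i.npy')
print(fitcirc('side',im0,(.4969,-.357),.029,.010,1,ang=a,rng=.006),fitcirc('side',im0,(.4969,-.357),.029,.010,1))
print(fitcirc('side',im,(.4969,-.357),.029,.010,1,ang=a,rng=.006))
"
```

```text
(array([ 0.497 , -0.3614]), np.float64(75.9)) (array([ 0.4969, -0.3571]), np.float64(57.7))
(array([ 0.4977, -0.3619]), np.float64(77.5))
```

Emit:
send_rows(
  rows=[
    [[-5,0,0,0,0,0,50],[-25,0,0,0,0,0,50],[-60,0,0,0,0,0,50],[-105,0,0,0,0,0,50],[-150,0,0,0,0,0,50],[-165,30,10,0,0,0,50],[-165,75,30,0,0,0,50],[-165,120,50,0,0,0,50]],
  ],
  grip_force=25,
)

```text
clock: 8.55
position: [0.5452, -0.2367, 0.15]
ee_rot: [-0.003, 1.569, 0.002]
force: [1.3, 0.2, -1.5]
width: 0.613
```

```bash
python3 g.py .5873 -.0098 .15 0;python3 g.py .5873 -.0098 .095 0
python3 look.py side 240 200 400 350 5 s7.png
```

```text
at [ 0.5452 -0.2367  0.15  ] jaw 0.2 w 0.613 F [ 1.3  0.2 -1.5] t 8.55 j [-0.13  0.49  0.66  1.76 -0.35  1.01  0.66]
shift [ -0.  226.7  42.8] turn [0.2 0.1 0. ]
at [ 0.5452 -0.2367  0.15  ] jaw 0.2 w 0.613 F [ 1.3  0.2 -1.5] t 8.55 j [-0.13  0.49  0.66  1.76 -0.35  1.01  0.66]
shift [ 55.  226.8  42.7] turn [0.2 0.1 0. ]
[ 0.5501 -0.2252  0.1485] 0.614 [ 4.7  7.8 -2.1] 8.6
```

View pics/s7.png

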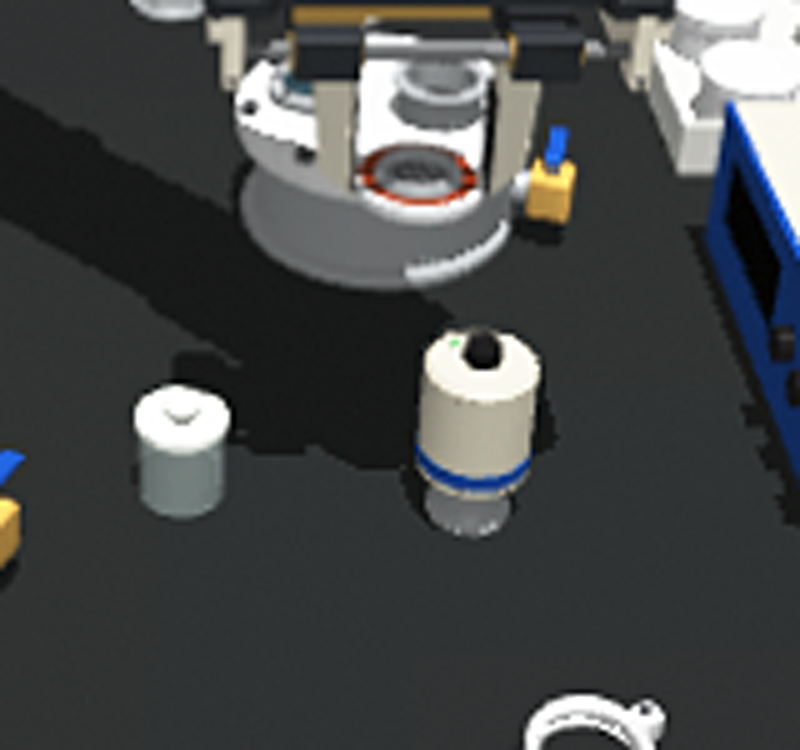

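Emit:
send_rows(
  rows=[
    [[0,50,20,0,0,0,50],[0,100,41,0,0,0,50],[0,150,41,0,0,0,50],[0,195,41,0,0,0,50],[10,220,41,0,0,0,50],[30,228,41,0,0,0,50],[48,228,41,0,0,0,50],[48,228,41,0,0,0,50]],
  ],
)

```text
clock: 9.4
position: [0.5827, -0.0085, 0.0988]
ee_rot: [-0.005, 1.575, 0.005]
force: [-0.8, -1.4, -0.9]
width: 0.615
```

```bash
python3 look.py side 270 160 390 250 6 s8.png; python3 g.py .5873 -.0098 .09 0
python3 look.py top 220 110 340 200 6 t8.png
```

```text
[ 0.5836 -0.0092  0.1002] 0.613 [-0.3 -0.6 -0.4] 9.45
at [ 0.5836 -0.0092  0.1002] jaw 0.3 w 0.613 F [-0.3 -0.6 -0.4] t 9.45 j [-0.5   0.53  0.62  1.83 -0.38  0.9   0.3 ]
shift [10.2 -0.6  3.7] turn [ 0.3 -0.1  0. ]
[ 0.5844 -0.0097  0.1012] 0.611 [ 0.2  0.2 -1.3] 9.5
```

View pics/s8.png

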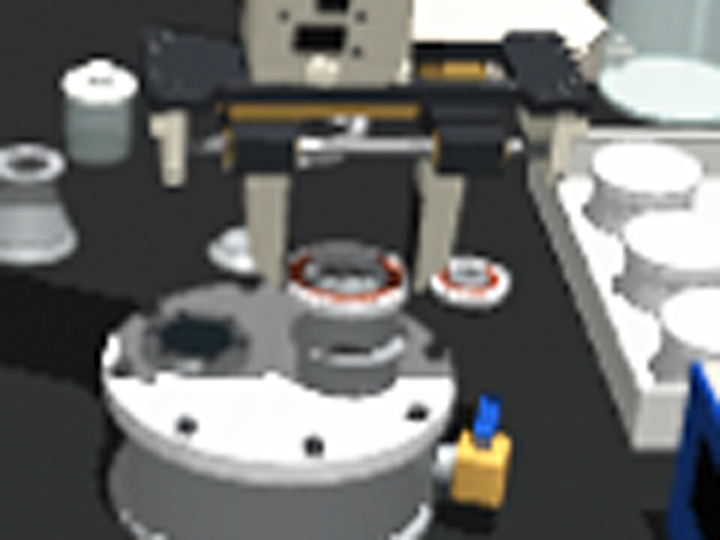

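View pics/t8.png

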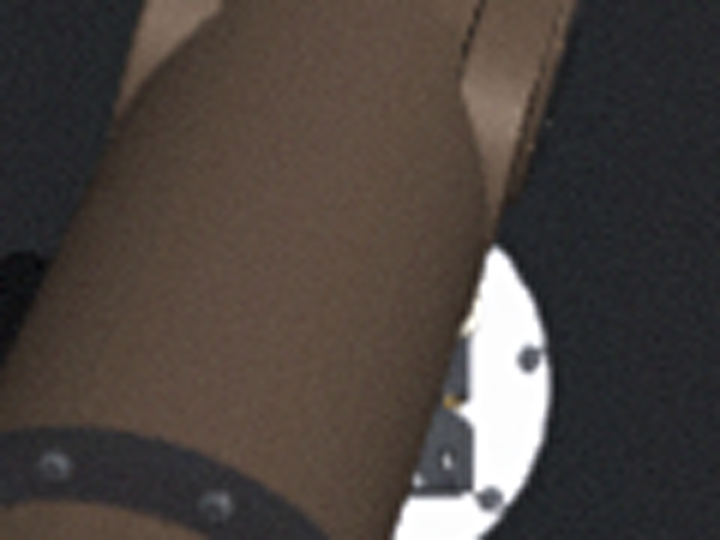

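```bash
python3 -c "
from h import *
a=np.linspace(0,360,120,endpoint=False)
T=np.load('top0i.npy');S=np.load('side0i.npy')
print('lid',fitcirc('top',T,(.557,0),.082,.072,1,rng=.02),fitcirc('side',S,(.56,0),.082,.072,1,ang=np.arange(180,360,3),rng=.02))
for r in (.0196,.0206,.0216): print('bore',r,fitcirc('top',T,(.586,-.008),r,.095,-1,rng=.008),fitcirc('side',S,(.589,-.008),r,.095,-1,rng=.008))
for n,I,c,b in (('top',T,(.5861,-.0099),(253,130)),('side',S,(.5893,-.0085),(300,190))):
    t=cv2.resize(I[b[1]:b[1]+50,b[0]:b[0]+50,::-1],None,fx=10,fy=10,interpolation=cv2.INTER_CUBIC)
    t2=t.copy()
    for r,col in ((.0206,(0,0,255)),(.0275,(0,255,0))):
        t2_=proj(n,np.c_[c[0]+r*np.cos(a*np.pi/180),c[1]+r*np.sin(a*np.pi/180),np.full(120,.095)])
        for q in t2_: cv2.circle(t2,tuple(((q-b+.5)*10).astype(int)),1,col,-1)
    cv2.imwrite('pics/p_%s.png'%n,cv2.resize(np.hstack([t,t2]),(790,395),interpolation=cv2.INTER_AREA))
"
```

```text
lid (array([ 0.5549, -0.0008]), np.float64(74.7)) (array([ 0.5582, -0.0033]), np.float64(36.0))
bore 0.0196 (array([ 0.5861, -0.0093]), np.float64(79.0)) (array([ 0.5892, -0.0073]), np.float64(26.8))
bore 0.0206 (array([ 0.5861, -0.0099]), np.float64(77.6)) (array([ 0.5897, -0.0063]), np.float64(26.9))
bore 0.0216 (array([ 0.5864, -0.0095]), np.float64(66.6)) (array([ 0.5892, -0.0061]), np.float64(25.3))
```

View pics/p_top.png

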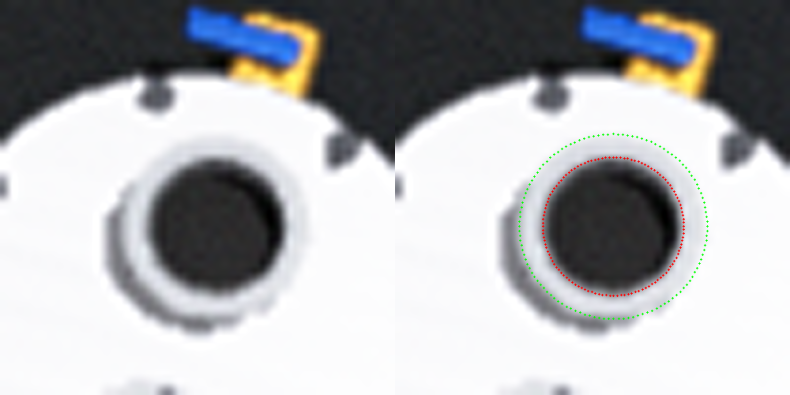

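View pics/p_side.png

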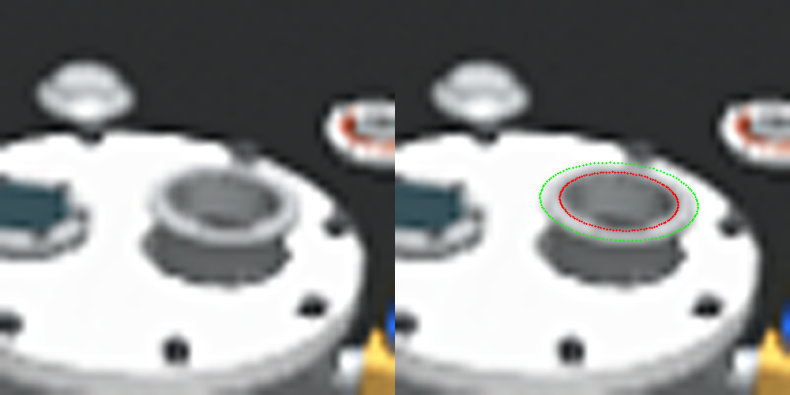

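Emit:
send_rows(
  rows=[
    [[0,0,1,0,0,0,50],[0,0,1,0,0,0,50],[0,0,1,0,0,0,50],[0,0,1,0,0,0,50],[0,0,1,0,0,0,50],[0,0,1,0,0,0,50],[0,0,1,0,0,0,50],[0,0,1,0,0,0,50]],
  ],
)

```text
clock: 10.3
position: [0.5856, -0.0089, 0.1009]
ee_rot: [-0.004, 1.571, 0.004]
force: [-0.6, -0.9, -1.2]
width: 0.617
```

```bash
python3 look.py side 270 160 390 250 6 s9.png; python3 g.py .5873 -.0098 .0752 0
```

```text
[ 0.5856 -0.009   0.1009] 0.614 [ 0.3 -0.1 -0.3] 10.35
at [ 0.5856 -0.009   0.1009] jaw 0.3 w 0.614 F [ 0.3 -0.1 -0.3] t 10.35 j [-0.5   0.53  0.62  1.83 -0.38  0.91  0.3 ]
shift [25.7 -0.8  1.7] turn [ 0.3 -0.  -0. ]
```

View pics/s9.png

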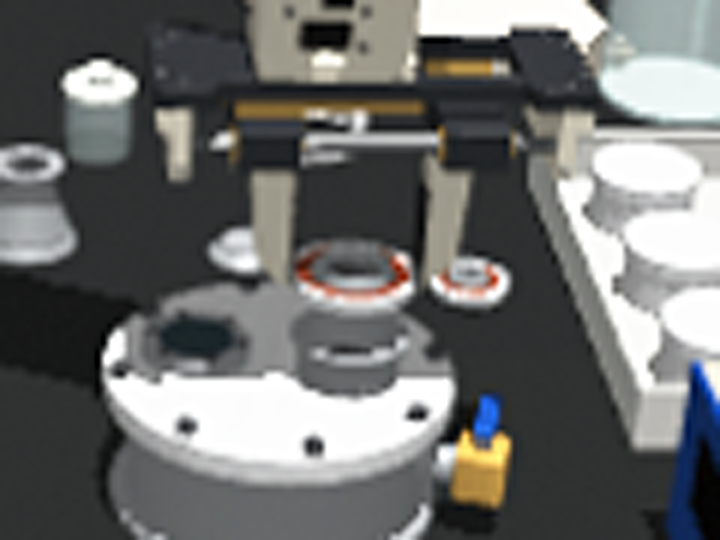

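Emit:
send_rows(
  rows=[
    [[6,-1,1.7,0,0,0,50],[12,-1,1.7,0,0,0,50],[16,-1,1.7,0,0,0,50],[19,-1,1.7,0,0,0,50],[21,-1,1.7,0,0,0,50],[23,-1,1.7,0,0,0,50],[25,-1,1.7,0,0,0,50],[26,-1,1.7,0,0,0,50]],
  ],
)

```text
clock: 11.15
position: [0.5874, -0.01, 0.0751]
ee_rot: [-0.004, 1.571, 0.004]
force: [-4.5, -0.2, 11.7]
width: 0.61
```

```bash
python3 look.py side 270 160 390 250 6 s10.png; python3 g.py .5873 -.0098 .0752 0
```

```text
[ 0.5874 -0.01    0.0752] 0.613 [-0.7  0.1  3.7] 11.2
at [ 0.5874 -0.01    0.0752] jaw 0.3 w 0.613 F [-0.7  0.1  3.7] t 11.2 j [-0.48  0.56  0.6   1.85 -0.41  0.86  0.32]
shift [ 0.   0.2 -0.1] turn [ 0.3  0.  -0. ]
```

View pics/s10.png

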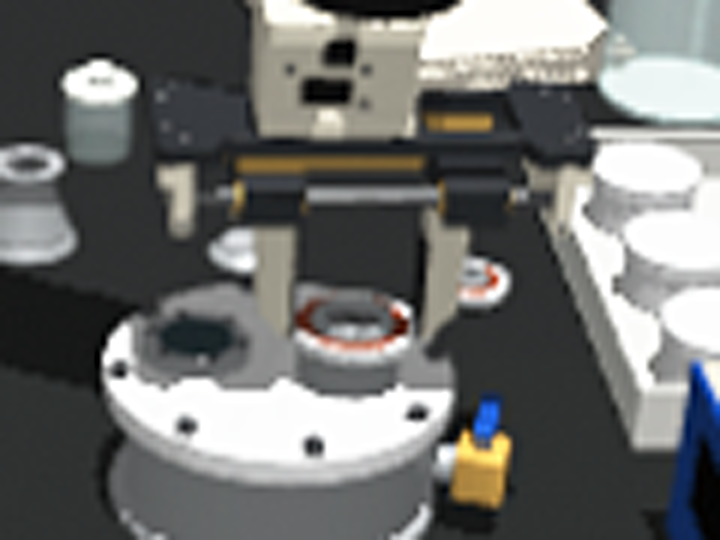

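Emit:
send_rows(
  rows=[
    [[0,0,0,0,0,0,78],[0,0,0,0,0,0,78],[0,0,0,0,0,0,78],[0,0,0,0,0,0,78],[-15,0,0,0,0,0,78],[-50,0,0,0,0,0,70],[-90,40,-20,0,0,0,70],[-90,80,-50,0,0,0,70]],
  ],
)

```text
clock: 12.0
position: [0.5449, 0.062, 0.1687]
ee_rot: [-0.0, 1.563, 0.001]
force: [0.2, 0.9, -0.2]
width: 0.701
```

```bash
python3 look.py side 270 160 390 250 6 s11.png; python3 g.py .44 .2594 .13 0
```

```text
[0.5384 0.0724 0.1667] 0.706 [-4.7  5.5 -2.9] 12.05
at [0.5384 0.0724 0.1667] jaw 0.7 w 0.706 F [-4.7  5.5 -2.9] t 12.05 j [-0.73  0.38  0.67  1.86 -0.29  0.99  0.08]
shift [ 37.7 187.9 -96.2] turn [ 0.7  0.  -0.3]
```

View pics/s11.png

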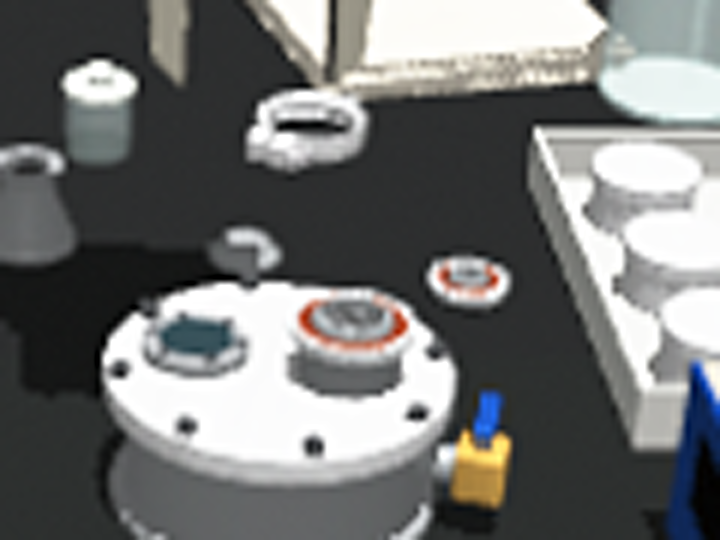

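Emit:
send_rows(
  rows=[
    [[0,45,-20,0,0,0,70],[0,90,-45,0,0,0,70],[0,135,-70,0,0,0,70],[0,175,-90,0,0,0,70],[10,189,-97,0,0,0,70],[50,189,-97,0,0,0,70],[70,189,-97,0,0,0,70],[70,189,-97,0,0,0,70]],
  ],
)

```text
clock: 12.85
position: [0.442, 0.2506, 0.0922]
ee_rot: [-0.006, 1.574, 0.002]
force: [-0.2, -0.9, 0.2]
width: 0.697
```

```bash
python3 look.py side 230 140 350 230 6 s12.png; python3 g.py .44 .2594 .017 0
```

```text
[0.4432 0.2509 0.0937] 0.701 [1.3 0.2 1. ] 12.9
at [0.4432 0.2509 0.0937] jaw 0.3 w 0.701 F [1.3 0.2 1. ] t 12.9 j [-1.07  0.42  0.6   2.02 -0.32  0.8  -0.28]
shift [76.7  8.7 -3. ] turn [ 0.3 -0.1  0.1]
```

View pics/s12.png

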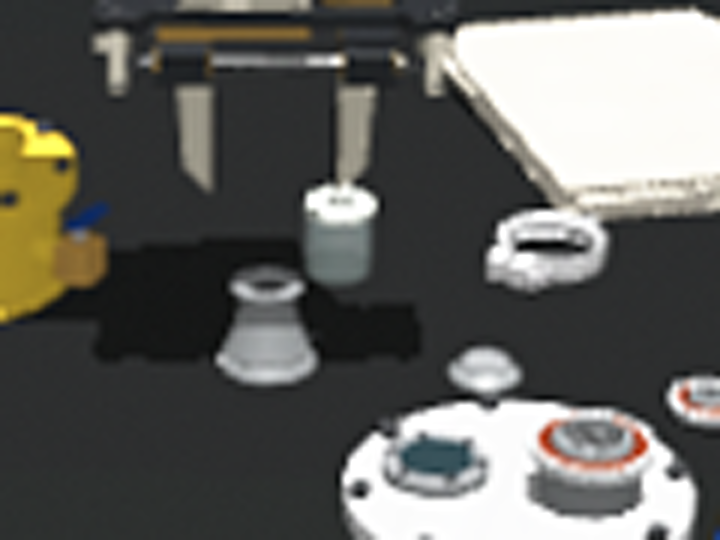

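Emit:
send_rows(
  rows=[
    [[5,9,-3,0,0,0,70],[20,9,-3,0,0,0,70],[40,9,-3,0,0,0,70],[55,9,-3,0,0,0,70],[66,9,-3,0,0,0,70],[73,9,-3,0,0,0,70],[77,9,-3,0,0,0,70],[77,9,-3,0,0,0,70]],
  ],
)

```text
clock: 13.7
position: [0.4405, 0.2611, 0.0171]
ee_rot: [-0.004, 1.571, 0.004]
force: [0.0, -0.4, 0.0]
width: 0.696
```

```bash
python3 look.py side 230 140 350 230 6 s13.png; python3 g.py .44 .2594 .017 0
```

```text
[0.4406 0.2611 0.0174] 0.7 [ 0.  -0.2  0.9] 13.75
at [0.4406 0.2611 0.0174] jaw 0.3 w 0.7 F [ 0.  -0.2  0.9] t 13.75 j [-1.01  0.54  0.51  2.07 -0.43  0.63 -0.2 ]
shift [ 0.4 -1.7 -0.6] turn [ 0.3  0.  -0. ]
```

View pics/s13.png

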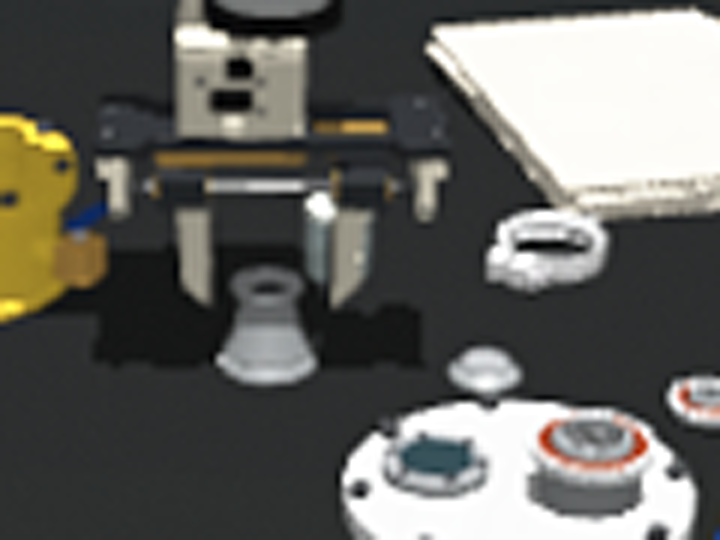

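Emit:
send_rows(
  rows=[
    [[3,-1.7,-0.5,0,0,0,70],[4,-1.7,-0.5,0,0,0,70],[4,-1.7,-0.5,0,0,0,30],[4,-1.7,-0.5,0,0,0,30],[4,-1.7,-0.5,0,0,0,30],[4,-1.7,-0.5,0,0,0,30],[4,-1.7,-0.5,0,0,0,30],[4,-1.7,-0.5,0,0,0,30]],
  ],
  grip_force=35,
)

```text
clock: 14.55
position: [0.4397, 0.2593, 0.0131]
ee_rot: [-0.004, 1.571, 0.004]
force: [-2.5, 0.8, 3.0]
width: 0.419
```

```bash
python3 look.py side 230 140 350 230 6 s14.png; python3 g.py .44 .2594 .017 0
```

```text
[0.4397 0.2593 0.0131] 0.417 [-1.5 -0.2  2.4] 14.6
at [0.4397 0.2593 0.0131] jaw 0.3 w 0.417 F [-1.5 -0.2  2.4] t 14.6 j [-1.    0.54  0.5   2.08 -0.44  0.62 -0.19]
shift [-3.9  0.1  0.3] turn [ 0.3 -0.  -0. ]
```

View pics/s14.png

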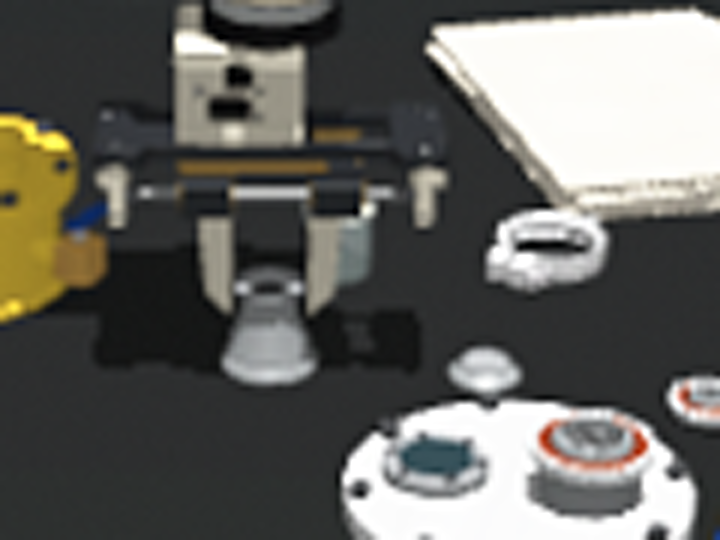

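Emit:
send_rows(
  rows=[
    [[-5,0,0,0,0,0,30],[-25,0,0,0,0,0,30],[-65,0,0,0,0,0,30],[-105,0,0,0,0,0,30],[-145,-15,10,0,0,0,30],[-165,-50,30,0,0,0,30],[-165,-80,50,0,0,0,30],[-165,-80,50,0,0,0,30]],
  ],
)

```text
clock: 15.4
position: [0.4932, 0.1741, 0.1795]
ee_rot: [0.001, 1.567, -0.002]
force: [-1.5, -0.3, -4.1]
width: 0.418
```

```bash
python3 g.py .5873 -.0098 .135 0
```

```text
at [0.4932 0.1741 0.1795] jaw -0.1 w 0.418 F [-1.5 -0.3 -4.1] t 15.4 j [-0.97  0.33  0.69  1.9  -0.25  1.   -0.18]
shift [  45.  -183.7   94.3] turn [-0.1  0.2  0.1]
```

Emit:
send_rows(
  rows=[
    [[0,-40,22,0,0,0,30],[0,-85,45,0,0,0,30],[0,-130,68,0,0,0,30],[0,-170,88,0,0,0,30],[0,-189,97,0,0,0,30],[20,-189,97,0,0,0,30],[37,-189,97,0,0,0,30],[37,-189,97,0,0,0,30]],
  ],
)

```text
clock: 16.2
position: [0.5862, -0.0087, 0.1386]
ee_rot: [-0.004, 1.576, 0.004]
force: [-0.5, 1.0, -3.0]
width: 0.419
```

Emit:
send_rows(
  rows=[
    [[0,0,0,0,0,0,30],[0,0,0,0,0,0,30],[0,0,0,0,0,0,30],[0,0,0,0,0,0,30],[0,0,0,0,0,0,30],[0,0,0,0,0,0,30],[0,0,0,0,0,0,30],[0,0,0,0,0,0,30]],
  ],
)

```text
clock: 17.0
position: [0.5883, -0.0089, 0.141]
ee_rot: [-0.004, 1.571, 0.004]
force: [0.4, -0.2, -3.3]
width: 0.422
```

```bash
python3 g.py .5873 -.0098 .1141 0;  python3 look.py side 270 160 390 250 6 s15.png
```

```text
at [ 0.5883 -0.0089  0.141 ] jaw 0.3 w 0.422 F [ 0.4 -0.2 -3.3] t 17.0 j [-0.54  0.49  0.67  1.78 -0.36  0.99  0.28]
shift [26.9 -0.9 -1. ] turn [ 0.3 -0.  -0. ]
[ 0.5883 -0.0089  0.141 ] 0.42 [-0.8  0.1 -3.7] 17.05
```

View pics/s15.png

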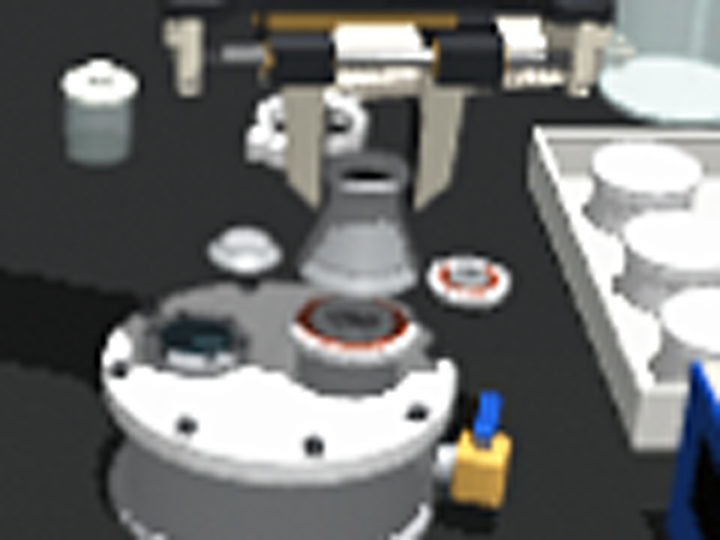

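```bash
python3 -c "
from h import *
q=proj('side',[[.5903,-.0089,.132],[.5903,-.0089,.178],[.5895,-.0089,.098]]); print((q-[270,160])*6)
q=proj('side',[[.5903-.0275,-.0089,.132],[.5903+.0275,-.0089,.132],[.5903-.02,-.0089,.178],[.5903+.02,-.0089,.178]]); print((q-[270,160])*6)"
```

```text
[[354.8730053  259.06356741]
 [361.81459096 167.56409524]
 [348.12164102 324.43295052]]
[[294.3045051  258.8705297 ]
 [415.26773921 259.26023344]
 [316.91676816 167.34834109]
 [406.61521954 167.78877552]]
```

Emit:
send_rows(
  rows=[
    [[6,-1,-1,0,0,0,30],[12,-1,-1,0,0,0,30],[16,-1,-1,0,0,0,30],[19,-1,-1,0,0,0,30],[22,-1,-1,0,0,0,30],[24,-1,-1,0,0,0,30],[26,-1,-1,0,0,0,30],[27,-1,-1,0,0,0,30]],
  ],
)

```text
clock: 17.85
position: [0.5874, -0.0099, 0.1141]
ee_rot: [-0.004, 1.571, 0.004]
force: [-4.0, 0.9, 6.4]
width: 0.417
```

```bash
python3 g.py .5873 -.0098 .1141 0;  python3 look.py side 270 160 390 250 6 s16.png
```

```text
at [ 0.5874 -0.0099  0.1141] jaw 0.3 w 0.417 F [-4.   0.9  6.4] t 17.85 j [-0.52  0.52  0.65  1.81 -0.39  0.94  0.3 ]
shift [-0.   0.1 -0.1] turn [ 0.3  0.  -0. ]
[ 0.5874 -0.01    0.1142] 0.417 [-1.3 -0.1 -1.5] 17.9
```

View pics/s16.png

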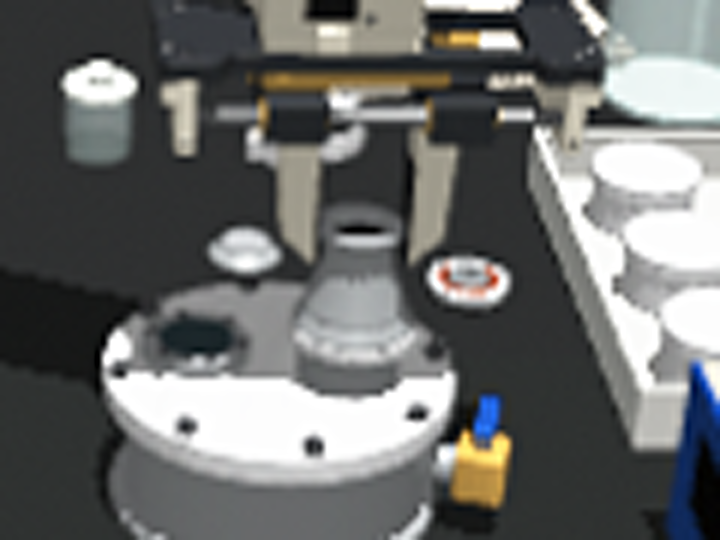

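Emit:
send_rows(
  rows=[
    [[0,0,0,0,0,0,62],[0,0,0,0,0,0,62],[0,0,0,0,0,0,62],[0,0,0,0,0,0,62],[-15,0,0,0,0,0,62],[-45,0,0,0,0,0,62],[-80,30,10,-8,0,0,62],[-80,70,30,-16,0,0,62]],
  ],
)

```text
clock: 18.7
position: [0.6195, 0.0576, 0.2007]
ee_rot: [-0.224, 1.551, 0.222]
force: [0.8, 0.0, 0.3]
width: 0.622
```

Emit:
send_rows(
  rows=[
    [[0,45,20,-8,0,0,62],[0,90,40,-16,0,0,62],[0,130,58,-24,0,0,62],[0,139,65,-32,0,0,62],[0,139,65,-40,0,0,62],[0,139,65,-48,0,0,62],[0,139,65,-56,0,0,62],[0,139,65,-64,0,0,62]],
  ],
)

```text
clock: 19.5
position: [0.6406, 0.2116, 0.1954]
ee_rot: [-1.088, 1.282, 1.087]
force: [-0.0, 0.1, -0.2]
width: 0.618
```

```bash
python3 g.py .6828 .1988 .1 90;  python3 look.py side 270 160 390 250 6 s17.png;python3 look.py top 180 90 320 190 5 t17.png
```

```text
at [0.6406 0.2116 0.1954] jaw 80.6 w 0.618 F [-0.   0.1 -0.2] t 19.5 j [-0.59  0.53  0.31  1.47 -0.17  1.17  1.15]
shift [ 95.4 -43.6  -5.7] turn [-9.4 -0.   0.1]
[0.6407 0.2113 0.1954] 0.623 [-0.3 -0.6  0.7] 19.55
[0.6407 0.2115 0.1953] 0.62 [ 0.7  0.5 -0.1] 19.6
```

View pics/s17.png

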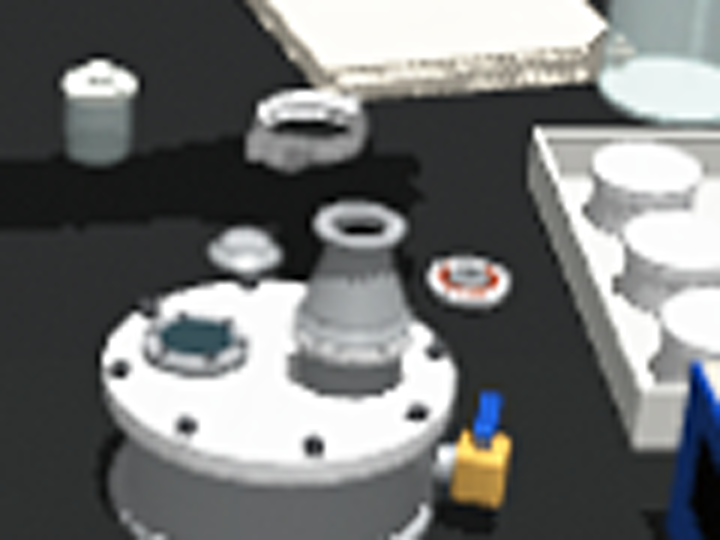

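View pics/t17.png

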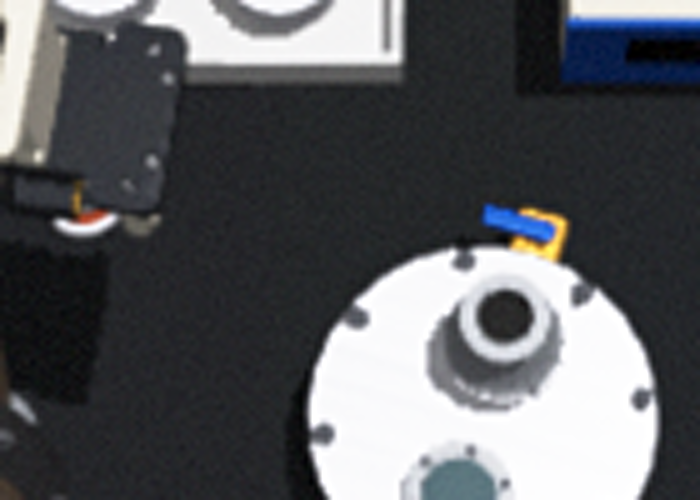

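```bash
python3 -c "
from h import *
I=np.load('last_i.npy')
print(fitcirc('top',I,(.586,-.0098),.013,.151,-1,rng=.006))
S,_=optics.get_image('side')
print(fitcirc('side',S,(.5893,-.0098),.020,.151,1,rng=.006),fitcirc('side',S,(.5893,-.0098),.013,.151,-1,rng=.006))
"
```

```text
(array([ 0.587 , -0.0104]), np.float64(79.9))
(array([ 0.5899, -0.0092]), np.float64(43.0)) (array([ 0.5898, -0.0108]), np.float64(24.2))
```

Emit:
send_rows(
  rows=[
    [[0,-44,-6,-8,0,0,62],[0,-44,-6,-9.4,0,0,62],[40,-44,-6,-9.4,0,0,62],[80,-44,-6,-9.4,0,0,62],[110,-44,-6,-9.4,0,0,62],[130,-44,-6,-9.4,0,0,62],[140,-44,-6,-9.4,0,0,62],[140,-44,-6,-9.4,0,0,62]],
  ],
)

```text
clock: 20.45
position: [0.682, 0.1983, 0.0531]
ee_rot: [-1.204, 1.215, 1.205]
force: [0.6, 0.3, 0.5]
width: 0.618
```

```bash
python3 g.py .6828 .1988 -.015 90;  python3 look.py side 290 150 410 240 6 s18.png
```

```text
at [0.682  0.1983 0.0531] jaw 89.6 w 0.618 F [0.6 0.3 0.5] t 20.45 j [-0.5   0.71  0.24  1.5  -0.19  0.95  1.36]
shift [68.1 -0.9  0.6] turn [-0.4 -0.1 -0.1]
[0.6829 0.1985 0.0545] 0.619 [ 0.1 -0.4  0. ] 20.5
```

View pics/s18.png

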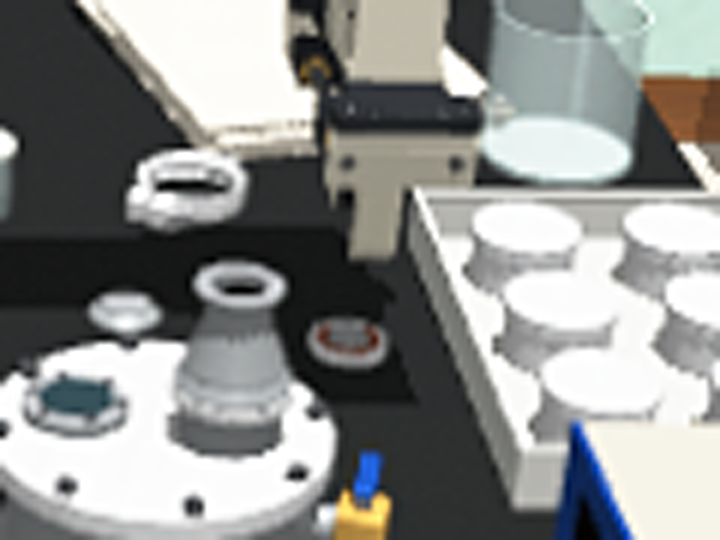

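```bash
python3 -c "
from h import *
q=proj('side',[[.6829+.002,.1985-.04,.0545+.02],[.6846,.1968,.010],[.6846-.0095,.1985-.04,.0745],[.6846+.0095,.1985-.04,.0745]]); print((q-[290,150]+.5)*6)"
```

```text
[[372.26385225 268.885603  ]
 [349.35186858 342.00002361]
 [353.74388682 268.80039893]
 [389.63013776 268.96652362]]
```

Consistent (finger expected at 372, ring at 349). Descend and grip.

Emit:
send_rows(
  rows=[
    [[15,-0.5,0.5,0,0,0,62],[35,-0.5,0.5,0,0,0,62],[50,-0.5,0.5,0,0,0,62],[60,-0.5,0.5,0,0,0,62],[65,-0.5,0.5,0,0,0,62],[68,-0.5,0.5,0,0,0,62],[69,-0.5,0.5,0,0,0,62],[69,-0.5,0.5,0,0,0,62]],
  ],
)

```text
clock: 21.3
position: [0.6835, 0.1991, -0.0145]
ee_rot: [-1.206, 1.211, 1.205]
force: [-0.1, -0.8, -0.3]
width: 0.618
```

```bash
python3 g.py .6828 .1988 -.015 90;  python3 look.py side 290 150 410 240 6 s19.png
```

```text
at [ 0.6835  0.1991 -0.0145] jaw 89.7 w 0.618 F [-0.1 -0.8 -0.3] t 21.3 j [-0.49  0.79  0.22  1.54 -0.21  0.83  1.37]
shift [ 0.5  0.7 -0.3] turn [-0.3  0.   0. ]
[ 0.6835  0.1992 -0.0144] 0.616 [0.6 0.5 0. ] 21.35
```

View pics/s19.png

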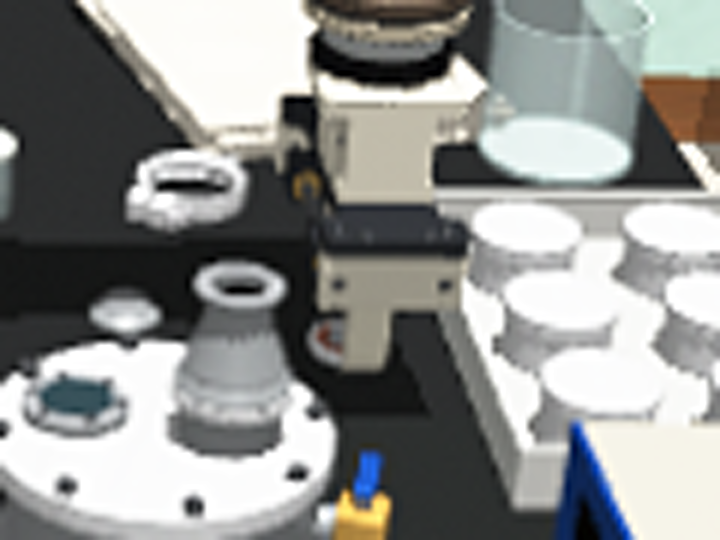

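```bash
python3 -c "
from h import *
q=proj('side',[[.6855-.0095,.1992-.0285,.003],[.6855+.0095,.1992-.0285,.003],[.6855-.0095,.1992-.0475,.025],[.6855+.0095,.1992-.0475,.025],[.6846-.0215,.1968,.010]]); print((q-[290,150]+.5)*6)"
```

```text
[[340.01429651 376.33474173]
 [374.72650121 376.40870631]
 [349.11935062 357.77292399]
 [384.53201955 357.86330509]
 [310.5719229  341.88744817]]
```

Emit:
send_rows(
  rows=[
    [[1,0.5,0,0,0,0,62],[1.5,0.5,0,0,0,0,35],[1.5,0.5,0,0,0,0,35],[1.5,0.5,0,0,0,0,35],[1.5,0.5,0,0,0,0,35],[1.5,0.5,0,0,0,0,35],[1.5,0.5,0,0,0,0,35],[1.5,0.5,0,0,0,0,35]],
  ],
  grip_force=20,
)

```text
clock: 22.15
position: [0.6827, 0.1991, -0.0164]
ee_rot: [-1.205, 1.211, 1.206]
force: [-0.4, 0.2, 1.1]
width: 0.451
```

```bash
python3 g.py .6828 .1988 -.015 90;  python3 look.py side 290 150 410 240 6 s20.png; python3 -c "
from h import *
a=np.arange(90,250,3)
for f in ('side0i.npy','last_i.npy'): print(fitcirc('side',np.load(f),(.6846,.1968),.0215,.010,1,ang=a,rng=.004))"
```

```text
at [ 0.6827  0.1991 -0.0164] jaw 89.7 w 0.451 F [-0.4  0.2  1.1] t 22.15 j [-0.49  0.79  0.22  1.54 -0.21  0.83  1.37]
shift [-1.4 -0.1 -0.3] turn [-0.3  0.   0. ]
[ 0.6827  0.1991 -0.0164] 0.458 [-0.4  0.4  1.8] 22.2
(array([0.6825, 0.2016]), np.float64(40.3))
(array([0.6813, 0.1953]), np.float64(22.3))
```

Emit:
send_rows(
  rows=[
    [[-5,0,0,0,0,0,30],[-30,0,0,0,0,0,30],[-75,0,0,0,0,0,30],[-120,0,0,0,0,0,30],[-165,0,0,0,0,0,30],[-181,10,-25,0,0,0,30],[-181,30,-65,0,0,0,30],[-181,50,-105,0,0,0,30]],
  ],
)

```text
clock: 23.0
position: [0.632, 0.0936, 0.1656]
ee_rot: [-1.207, 1.209, 1.205]
force: [0.1, -0.8, -1.6]
width: 0.452
```

Emit:
send_rows(
  rows=[
    [[0,15,-40,0,0,0,30],[0,30,-75,0,0,0,30],[0,42,-98,0,0,0,30],[0,45,-104,0,0,0,30],[0,45,-104,0,0,0,30],[0,45,-104,0,0,0,30],[0,45,-104,0,0,0,30],[0,45,-104,0,0,0,30]],
  ],
)

```text
clock: 23.8
position: [0.587, -0.0081, 0.1643]
ee_rot: [-1.207, 1.21, 1.207]
force: [-0.1, -0.2, 0.3]
width: 0.45
```

```bash
python3 g.py .5880 -.0102 .1306 90;  python3 look.py side 270 140 390 230 6 s21.png
```

```text
at [ 0.587  -0.0081  0.1643] jaw 89.8 w 0.45 F [-0.1 -0.2  0.3] t 23.8 j [-0.29  0.41  0.29  1.74 -0.14  1.01  1.62]
shift [33.7 -1.  -2.1] turn [-0.2  0.  -0. ]
[ 0.5869 -0.0084  0.1643] 0.452 [-0.3  1.1 -0.9] 23.85
```

View pics/s21.png

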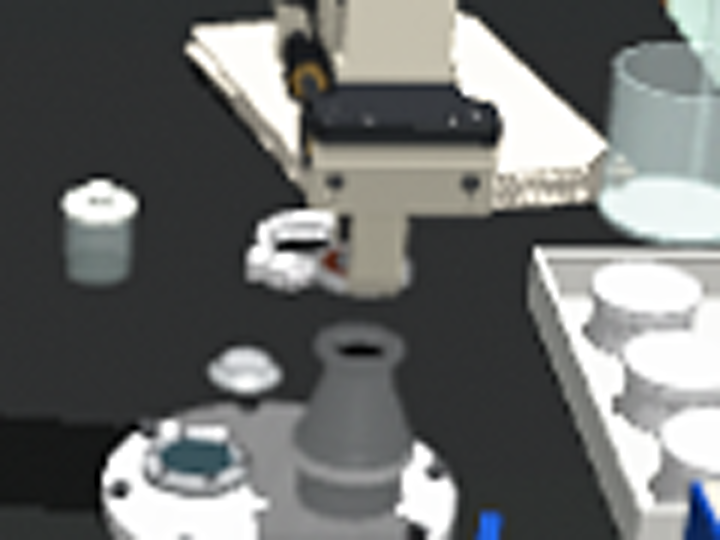

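Emit:
send_rows(
  rows=[
    [[6,-1,-2,0,0,0,30],[14,-1,-2,0,0,0,30],[19,-1,-2,0,0,0,30],[22,-1,-2,0,0,0,30],[22,-1,-2,0,0,0,30],[22,-1,-2,0,0,0,30],[22,-1,-2,0,0,0,30],[22,-1,-2,0,0,0,30]],
  ],
)

```text
clock: 24.65
position: [0.5877, -0.0115, 0.1428]
ee_rot: [-1.206, 1.211, 1.205]
force: [0.5, 0.6, 0.2]
width: 0.45
```

```bash
python3 g.py .5880 -.0102 .1306 90;  python3 look.py side 290 160 370 220 9 s22.png
```

```text
at [ 0.5877 -0.0115  0.1428] jaw 89.7 w 0.45 F [0.5 0.6 0.2] t 24.65 j [-0.28  0.44  0.29  1.76 -0.15  0.96  1.63]
shift [12.2 -0.3  1.3] turn [-0.3  0.   0. ]
[ 0.5877 -0.0115  0.1428] 0.457 [-0.4 -0.7 -0.6] 24.7
```

View pics/s22.png

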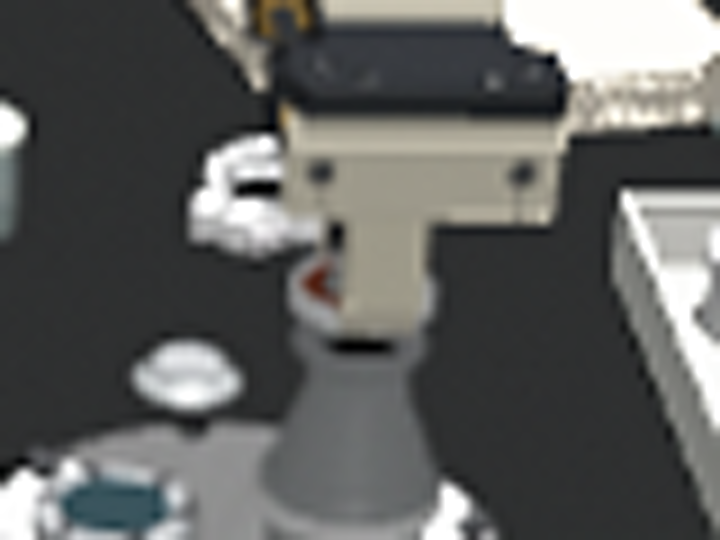

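Emit:
send_rows(
  rows=[
    [[1,0,1.3,0,0,0,30],[3,0,1.3,0,0,0,30],[5,0,1.3,0,0,0,30],[7,0,1.3,0,0,0,30],[9,0,1.3,0,0,0,30],[11,0,1.3,0,0,0,30],[12.5,0,1.3,0,0,0,30],[12.5,0,1.3,0,0,0,30]],
  ],
)

```text
clock: 25.5
position: [0.5876, -0.0102, 0.1305]
ee_rot: [-1.205, 1.211, 1.205]
force: [-2.7, 0.2, 5.1]
width: 0.456
```

```bash
python3 g.py .5880 -.0102 .1306 90;  python3 look.py side 290 160 370 220 9 s23.png
```

```text
at [ 0.5876 -0.0102  0.1305] jaw 89.7 w 0.456 F [-2.7  0.2  5.1] t 25.5 j [-0.27  0.45  0.28  1.77 -0.15  0.94  1.64]
shift [-0.1 -0.4  0. ] turn [-0.3  0.   0. ]
[ 0.5876 -0.0102  0.1305] 0.451 [-2.1  1.   5.4] 25.55
```

View pics/s23.png

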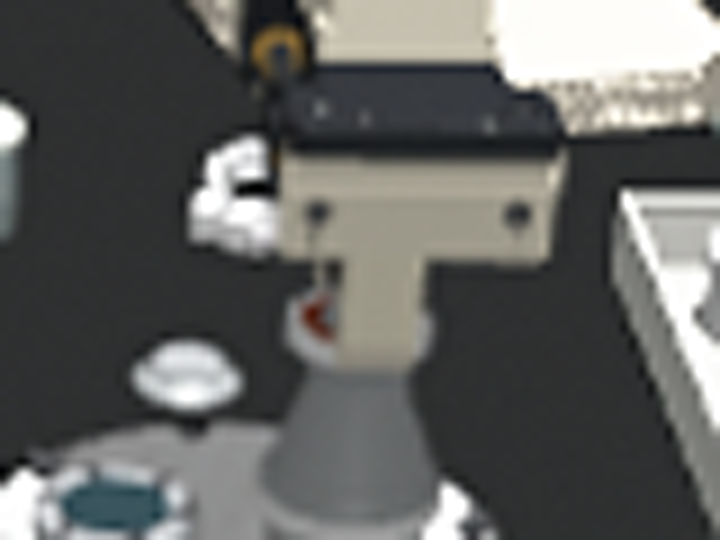

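Emit:
send_rows(
  rows=[
    [[0,0,0,0,0,0,62],[0,0,0,0,0,0,62],[0,0,0,0,0,0,62],[0,0,0,0,0,0,62],[-15,0,0,0,0,0,62],[-45,0,0,0,0,0,80],[-75,0,-35,0,0,0,80],[-75,0,-75,0,0,0,80]],
  ],
)

```text
clock: 26.35
position: [0.5899, -0.0845, 0.2091]
ee_rot: [-1.211, 1.204, 1.204]
force: [0.4, -0.3, 0.4]
width: 0.788
```

Emit:
send_rows(
  rows=[
    [[0,3,-45,0,0,0,80],[0,6,-90,0,0,0,80],[0,10,-130,0,0,0,80],[0,10,-160,0,0,0,80],[0,10,-168,0,0,0,80],[0,10,-168,0,0,0,80],[0,10,-168,0,0,0,80],[0,10,-168,0,0,0,80]],
  ],
)

```text
clock: 27.15
position: [0.5769, -0.2509, 0.2049]
ee_rot: [-1.207, 1.209, 1.208]
force: [0.9, 0.2, 0.0]
width: 0.798
```

```bash
python3 g.py .5777 -.2530 .03 90;  python3 look.py top 240 120 320 180 9 t24.png; python3 -c "
from h import *
I=np.load('last_i.npy');print(fitcirc('top',I,(.587,-.0102),.0215,.157,-1,rng=.006),fitcirc('top',I,(.587,-.0102),.0215,.157,1,rng=.006))"; python3 look.py side 250 140 390 240 5 s24.png
```

```text
at [ 0.5769 -0.2509  0.2049] jaw 89.9 w 0.798 F [0.9 0.2 0. ] t 27.15 j [ 0.08  0.45  0.36  1.58 -0.17  1.14  2.05]
shift [174.9  -0.8  -2.3] turn [-0.1  0.1  0. ]
[ 0.5769 -0.2511  0.205 ] 0.798 [ 0.8  0.  -0.9] 27.2
(array([ 0.5801, -0.0142]), np.float64(15.8)) (array([ 0.5857, -0.0103]), np.float64(27.4))
[ 0.5768 -0.2514  0.205 ] 0.8 [-0.1  1.1 -0.3] 27.25
```

View pics/t24.png

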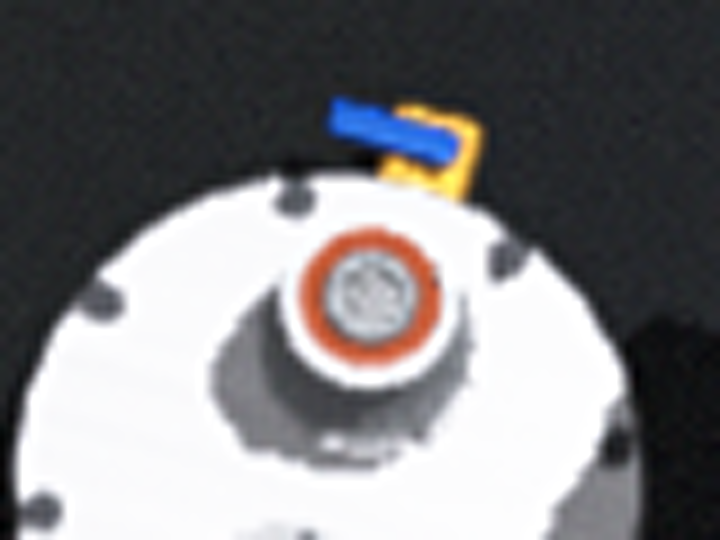

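View pics/s24.png

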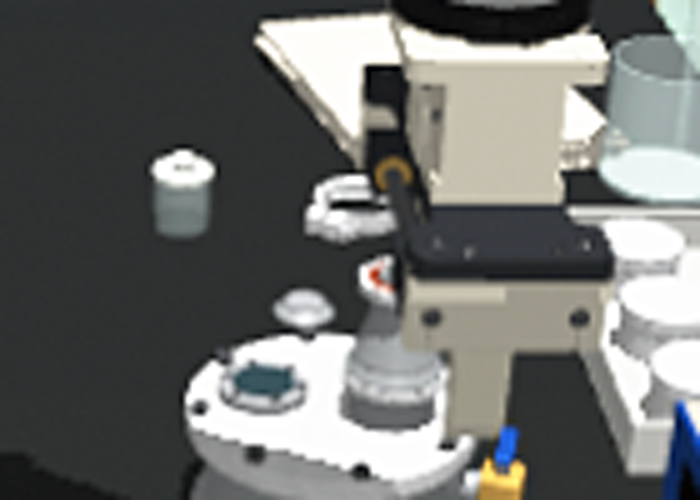

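```bash
python3 - <<'E'
from h import *
I,d=optics.get_image("top"); C=cloud("top",d)
hsv=cv2.cvtColor(I,cv2.COLOR_RGB2HSV); m=((hsv[...,0]<15)&(hsv[...,1]>110)&(hsv[...,2]>80)).astype(np.uint8)
m[:,:240]=0;m[:,320:]=0;m[:120]=0;m[180:]=0
k=cv2.findContours(m,cv2.RETR_EXTERNAL,cv2.CHAIN_APPROX_NONE)[0]; k=max(k,key=cv2.contourArea); e=cv2.fitEllipse(k); print(e, atz("top",[e[0]],.157))
u,v=map(int,e[0]); print(C[v-2:v+3,u-2:u+3,2].mean())
g=cv2.cvtColor(I,cv2.COLOR_RGB2HSV)[...,1]
print(fitcirc("top",g.astype(np.float32),(.587,-.0102),.012,.160,-1,rng=.005))
print(g[150:158,272:290])
E
```

```text
((280.7701416015625, 152.5107879638672), (13.616828918457031, 14.163110733032227), 94.16960906982422) [[ 0.58627048 -0.01054016  0.157     ]]
0.1552510603219372
(array([ 0.5856, -0.0104]), np.float64(71.5))
[[  5  52 158 183  99  11  18  17   7  11  13  19  15  46 160 173  44   2]
 [  5  74 178 164  21  16  14  13  13   9   9  10  18  12 107 191  98   5]
 [  6  88 184 151   9  15  14   9  11  10  10   8  17  17  75 176 143   5]
 [  1  93 181 140   8  14  10  11  10   9  12   8  15  16  82 176 147   8]
 [  1  63 173 163  12  17  14  11  10   8  11   8  14  14 126 186 141   3]
 [  0  38 151 178  82  18  14  11   9  10  12  14  16  23 159 186 101   1]
 [  4   8 106 179 156  55  15  17  12  11  14  16   8 108 176 156  26   3]
 [ 10   2  38 142 188 160  76  27   6   9  19  54 124 173 171  86   1   6]]
```

Emit:
send_rows(
  rows=[
    [[30,-1,-1.7,0,0,0,80],[70,-1,-1.7,0,0,0,80],[110,-1,-1.7,0,0,0,80],[140,-1,-1.7,0,0,0,80],[155,-1,-1.7,0,0,0,80],[162,-1,-1.7,0,0,0,80],[163,-1,-1.7,0,0,0,80],[163,-1,-1.7,0,0,0,80]],
  ],
)

```text
clock: 28.1
position: [0.5783, -0.2552, 0.0433]
ee_rot: [-1.207, 1.211, 1.204]
force: [0.6, 0.1, -0.4]
width: 0.798
```

```bash
python3 g.py .5777 -.2530 .042 90;   python3 look.py side 270 210 420 320 5 s25.png
```

```text
at [ 0.5783 -0.2552  0.0433] jaw 89.7 w 0.798 F [ 0.6  0.1 -0.4] t 28.1 j [ 0.13  0.62  0.3   1.74 -0.24  0.82  2.11]
shift [1.3 0.7 2.2] turn [-0.3 -0.   0.1]
[ 0.5784 -0.2553  0.0436] 0.802 [-0.6 -0.8 -0.1] 28.15
```

View pics/s25.png

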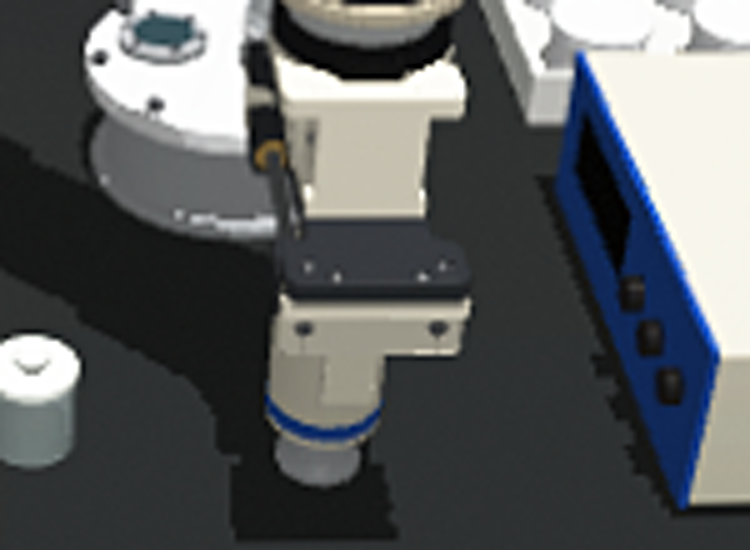

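```bash
python3 -c "
from h import *
q=proj('side',[[.5804-.0095,-.2552-.056,.066],[.5804+.0095,-.2552-.056,.066],[.5804-.0095,-.2552-.037,.062],[.5804+.0095,-.2552-.037,.062],[.5798-.026,-.2536,.04],[.5798+.026,-.2536,.04],[.5798,-.2536,0]]); print((q-[270,210]+.5)*5)"
```

```text
[[324.19301801 432.76558296]
 [367.8111777  432.40958205]
 [318.09890758 411.2163182 ]
 [360.86251239 410.89712566]
 [267.37120188 393.63415483]
 [379.08497546 392.89051475]
 [316.65278572 458.95700704]]
```

Emit:
send_rows(
  rows=[
    [[1,0,2,0,0,0,80],[1,0,2,0,0,0,80],[1,0,2,0,0,0,45],[1,0,2,0,0,0,45],[1,0,2,0,0,0,45],[1,0,2,0,0,0,45],[1,0,2,0,0,0,45],[1,0,2,0,0,0,45]],
  ],
  grip_force=35,
)

```text
clock: 28.95
position: [0.5773, -0.2529, 0.0411]
ee_rot: [-1.206, 1.212, 1.205]
force: [-1.0, 0.4, 1.9]
width: 0.556
```

```bash
python3 g.py .5777 -.2530 .042 90;   python3 look.py side 270 210 420 320 5 s26.png
```

```text
at [ 0.5773 -0.2529  0.0411] jaw 89.7 w 0.556 F [-1.   0.4  1.9] t 28.95 j [ 0.13  0.62  0.3   1.74 -0.24  0.81  2.11]
shift [-0.9 -0.4 -0.1] turn [-0.3 -0.   0. ]
[ 0.5774 -0.2529  0.0411] 0.555 [-0.1  1.4  1.1] 29.0
```

View pics/s26.png

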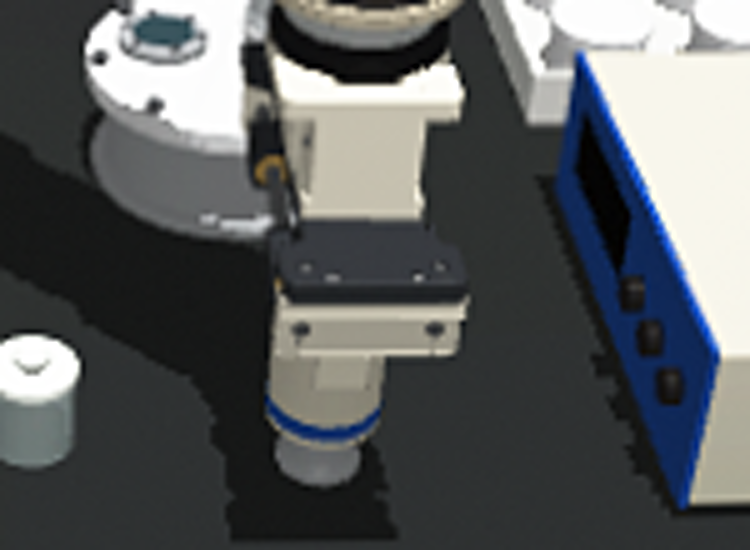

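Emit:
send_rows(
  rows=[
    [[-5,0,0,0,0,0,45],[-30,0,0,0,0,0,45],[-75,0,0,0,0,0,45],[-120,0,0,0,0,0,45],[-165,0,0,0,0,0,45],[-200,0,10,0,0,0,45],[-205,-2,50,0,0,0,45],[-205,-4,95,0,0,0,45]],
  ],
)

```text
clock: 29.8
position: [0.5821, -0.159, 0.2481]
ee_rot: [-1.205, 1.212, 1.2]
force: [1.4, 0.5, -2.9]
width: 0.554
```

Emit:
send_rows(
  rows=[
    [[0,-2,45,0,0,0,45],[0,-4,90,0,0,0,45],[0,-6,125,0,0,0,45],[0,-6,142,0,0,0,45],[0,-6,147,0,0,0,45],[0,-6,147,0,0,0,45],[0,-6,147,0,0,0,45],[0,-6,147,0,0,0,45]],
  ],
)

```text
clock: 30.6
position: [0.5885, -0.0129, 0.2461]
ee_rot: [-1.204, 1.213, 1.203]
force: [-0.7, -0.9, -2.3]
width: 0.556
```

```bash
python3 g.py .5873 -.0102 .198 90;   python3 look.py side 270 100 390 220 5 s27.png
```

```text
at [ 0.5885 -0.0129  0.2461] jaw 89.6 w 0.556 F [-0.7 -0.9 -2.3] t 30.6 j [-0.29  0.35  0.31  1.62 -0.11  1.19  1.6 ]
shift [48.1  1.2  2.8] turn [-0.4 -0.  -0. ]
[ 0.5885 -0.0127  0.2461] 0.555 [-0.1  0.4 -2.6] 30.65
```

View pics/s27.png

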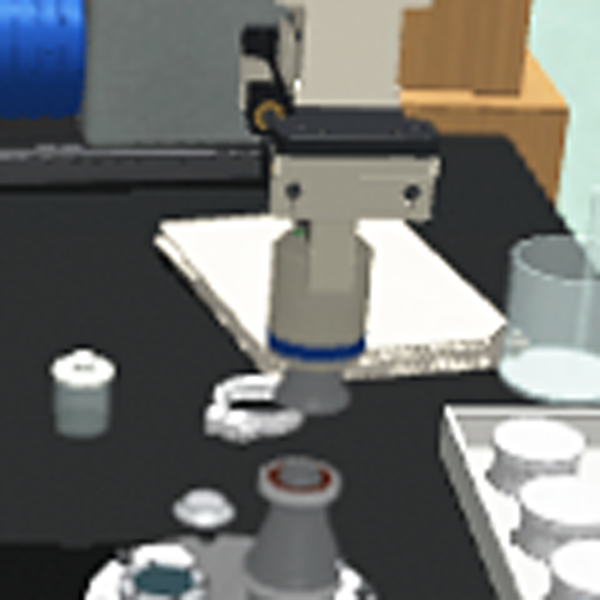

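Emit:
send_rows(
  rows=[
    [[10,1,2.8,0,0,0,45],[22,1,2.8,0,0,0,45],[30,1,2.8,0,0,0,45],[35,1,2.8,0,0,0,45],[37,1,2.8,0,0,0,45],[37,1,2.8,0,0,0,45],[37,1,2.8,0,0,0,45],[37,1,2.8,0,0,0,45]],
  ],
)

```text
clock: 31.45
position: [0.5879, -0.0081, 0.2095]
ee_rot: [-1.206, 1.211, 1.205]
force: [-0.1, 0.8, -2.5]
width: 0.556
```

```bash
python3 g.py .5873 -.0102 .198 90;   python3 look.py side 290 130 370 215 7 s28.png; python3 -c "
from h import *
o=arm.observe()['position']; b=o[2]-.0411
x,y=o[0]+.002,o[1]
q=proj('side',[[x-.02,y,b+.004],[x+.02,y,b+.004],[x-.026,y,b+.03],[x+.026,y,b+.03],[x-.026,y,b+.08],[x+.026,y,b+.08],[.5893-.0215,-.0102,.154],[.5893+.0215,-.0102,.154]]); print(((q-[290,130]+.5)*7).round(0))"
```

```text
at [ 0.5879 -0.0081  0.2095] jaw 89.7 w 0.556 F [-0.1  0.8 -2.5] t 31.45 j [-0.29  0.37  0.3   1.68 -0.12  1.11  1.6 ]
shift [11.5  0.6 -2.1] turn [-0.3  0.   0. ]
[ 0.5878 -0.0081  0.2094] 0.559 [-0.5 -0.4 -2.7] 31.5
[[231. 421.]
 [335. 422.]
 [219. 359.]
 [356. 360.]
 [227. 236.]
 [367. 237.]
 [223. 467.]
 [335. 467.]]
```

View pics/s28.png

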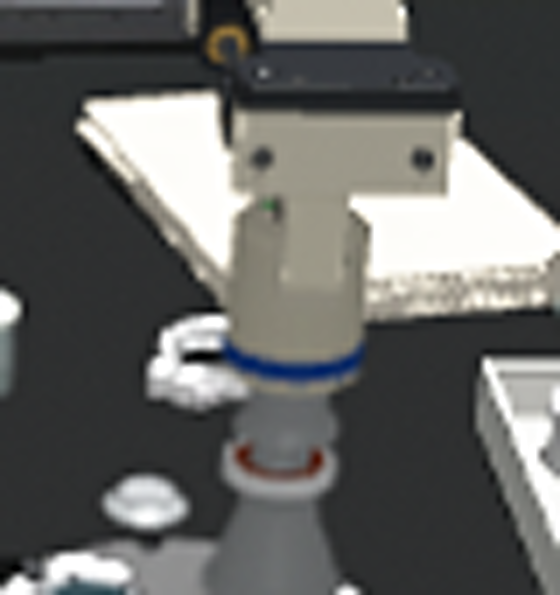

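Emit:
send_rows(
  rows=[
    [[0,1,-2,0,0,0,45],[0,1,-2,0,0,0,45],[2,1,-2,0,0,0,45],[4,1,-2,0,0,0,45],[6,1,-2,0,0,0,45],[8,1,-2,0,0,0,45],[10,1,-2,0,0,0,45],[11.5,1,-2,0,0,0,45]],
  ],
)

```text
clock: 32.3
position: [0.587, -0.01, 0.1979]
ee_rot: [-1.206, 1.211, 1.205]
force: [-2.4, 0.3, 10.2]
width: 0.558
```

```bash
python3 g.py .5873 -.0102 .198 90;   python3 look.py side 290 130 370 215 7 s29.png
```

```text
at [ 0.587  -0.01    0.1979] jaw 89.7 w 0.558 F [-2.4  0.3 10.2] t 32.3 j [-0.29  0.38  0.29  1.7  -0.12  1.08  1.61]
shift [-0.1 -0.3 -0.2] turn [-0.3  0.   0.1]
[ 0.587  -0.0101  0.1981] 0.556 [-1.4 -0.7  1. ] 32.35
```

View pics/s29.png

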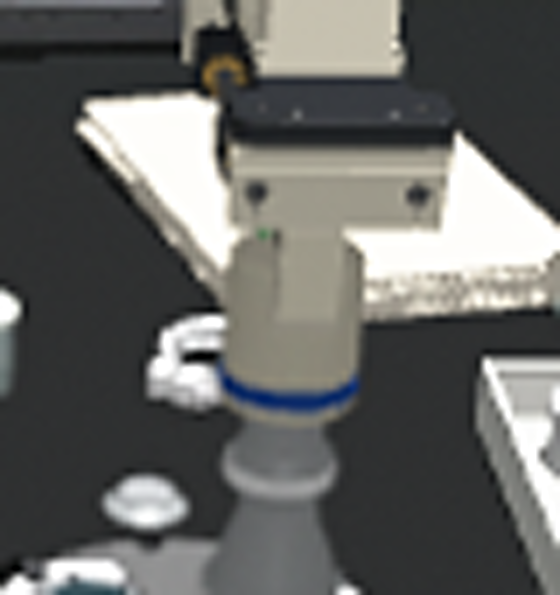

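Emit:
send_rows(
  rows=[
    [[0,0,0,0,0,0,78],[0,0,0,0,0,0,78],[0,0,0,0,0,0,78],[0,0,0,0,0,0,78],[-10,0,0,0,0,0,78],[-40,0,0,0,0,0,78],[-80,0,0,0,0,0,78],[-100,0,0,0,0,0,78]],
  ],
)

```text
clock: 33.15
position: [0.5877, -0.0103, 0.3016]
ee_rot: [-1.207, 1.208, 1.202]
force: [0.4, 0.4, -0.4]
width: 0.782
```

Emit:
send_rows(
  rows=[
    [[0,0,50,0,0,0,78],[0,0,100,0,0,0,78],[0,0,150,0,0,0,78],[0,0,190,0,0,0,78],[0,0,200,0,0,0,78],[0,0,200,0,0,0,78],[0,0,200,0,0,0,78],[0,0,200,0,0,0,78]],
  ],
)

```text
clock: 33.95
position: [0.5881, 0.1875, 0.298]
ee_rot: [-1.204, 1.213, 1.202]
force: [-0.5, -0.7, 0.3]
width: 0.778
```

```bash
python3 look.py side 280 120 380 240 5 s30.png; python3 -c "
from h import *
S=np.load('last_i.npy')
print(fitcirc('side',S,(.5893,-.01),.026,.244,1,rng=.006))
T,d=optics.get_image('top'); C=cloud('top',d); cv2.imwrite('pics/t30.png',T[:,:,::-1])
print(fitcirc('top',T,(.5862,-.0103),.009,.253,-1,rng=.006),fitcirc('top',T,(.5862,-.0103),.026,.244,1,rng=.006))
u,v=proj('top',[[.5862,-.0103,.253]])[0].round().astype(int); print(C[v-1:v+2,u-1:u+2,2].mean())
w=C[v-12:v+12,u-12:u+12,2]; w=w[(w>.23)&(w<.25)]; print('housing top z',np.median(w),len(w))
C=cloud('side',np.load('last_d.npy'))
u,v=proj('side',[[.5893,-.0103-.018,.244]])[0].round().astype(int); print('side housing top z',C[v-1:v+2,u-2:u+3,2].mean())
"
```

```text
[0.588  0.1877 0.298 ] 0.782 [-0.1  0.3  0.3] 34.0
(array([ 0.5825, -0.0208]), np.float64(5.7))
(array([ 0.5852, -0.0103]), np.float64(80.0)) (array([ 0.5874, -0.0116]), np.float64(59.9))
0.2541359191062607
housing top z 0.24372198732152284 425
side housing top z 0.24372552460011032
```

View pics/s30.png

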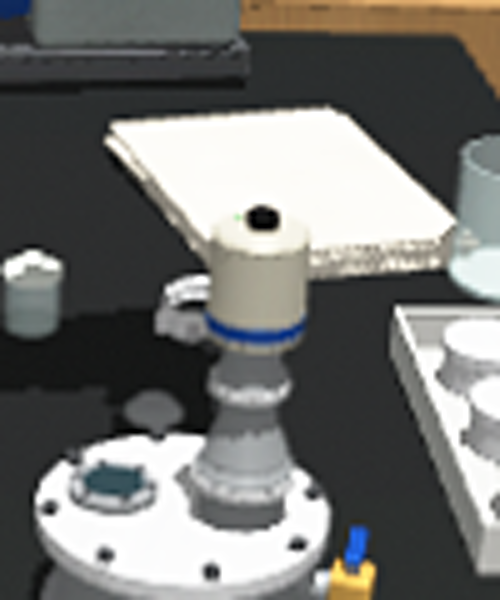

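View pics/t30.png

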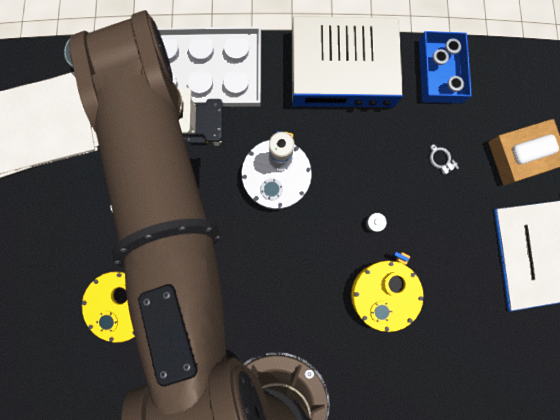

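```bash
python3 -c "
from cell import arm
print(arm.sign_off(), arm.observe()['clock'])"
```

```text
the job is handed in; nothing more can be done
the job is handed in; nothing more can be done
```

The stack is built on the white chamber's port: large ring, reducer with its wide flange down, small ring, then the gauge upright. It stands free and released. I handed it in at about 34 s of the 125 s; sign-off gives no verdict.

**Seating**
- The gauge housing top measured 0.2437 m in both cameras, against 0.244 m when everything is home.
- Each piece went down to its expected home height with light contact only; the highest wrist reading was about 12 N.

**Centring and tilt**
- From the top camera, the gauge connector and the small ring sit within about 1 mm of each other.
- The stack looks upright in the last pictures, but I did not measure the tilt itself.

**Bystanders:** I saw no change in them in the pictures, but I took no final measurement. Not all of them showed in the last two: the arm hid some from above, and the side picture was cropped.

**What disagreed**
- **Camera offset:** the two cameras differ by about 3 mm in x. I used the first grasp to correct for it: top about −1 mm, side about +2 mm.
- **Fingertips:** they sit roughly 16–20 mm behind the reported TCP. My first try at the large ring therefore closed above it without contact, and I went lower.
- **Poor final fits:** the last side-camera circle fit on the gauge was weak, so I did not use it. The top fits of the housing and the connector differ by about 2 mm in x.

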